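# Wind up the chandelier lifting stand with its loose crank

## Robot

A 6-joint arm with a two-finger parallel gripper is mounted at the origin on the work surface. World frame = base frame: x ahead of the robot, y to its left, z up, the work surface at z = 0. Lengths are in mm, angles in rad, forces in N, time in s.
With the tool pointing down it reaches from about 275 to 825 mm from the base axis. Payload 5.2 kg.
Tool frame: the origin (TCP) lies between the finger pads; the fingertips stand 19 mm ahead of it and the grasp point (between the pads) is the TCP (nose_length is the distance from the TCP to the fingertips, in mm); z points along the fingers, y is the line along which they close (so a half turn about z gives the same grasp; the last joint's range is limited). The gripper opens to 93 mm and grips with 3 to 60 N. Pads are 15 mm wide; open, the fingers measure 128 mm over their backs; the gripper's body (75 mm by 188 mm) begins 65 mm behind the grasp point.
Start: joints at [-1.32, 0.259, 1.535, -0, 1.348, -0.203], TCP at [241.132, -494.328, 237.653] pointing down, gripper open.
Joint ranges: [-3.14, 3.14], [-0.91, 2.08], [0.19, 2.58], [-1.22, 4.36], [0.22, 2.71], [-3.12, 3.12]. Speed limits (rad/s): [2.57, 2.57, 3.14, 3.14, 3.14, 3.14].

## Interface

Orientations are given as a rotation vector (axis times angle).
In Python, from station import * gives the robot as it stands.
- The arm moves only by the shell command python3 -m creep 'ROWS'. ROWS is JSON, a list of rows, each an object with "delta_pos": the shift along the tool's x, y, z in m, a list of three; "yaw": the turn about the tool's z in rad; "fingers": the opening, from 0 (shut) to 1 (fully open). In form: [{"delta_pos": [dx, dy, dz], "yaw": yaw, "fingers": fingers}, ...]. A call has 1 to 8 rows; each row shifts and turns the commanded pose from where the row before left it, along the tool's axes as they then stand; what a row does not reach is not made up. A row lasts 1/10 s, in which the tool goes at most 50 mm and 8.59 degrees, less where a joint would pass 70% of its speed; a pose out of reach is approached as far as the arm can. A call with a gripper value outside its range is refused whole. The fingers move at their own pace and stop on an object; the grip force is fixed at half the most. Time passes only in rows, so rows that do not move let the fingers close. It gives the time, the measured TCP pose, the force, the opening and the grip force at its end, in the units of the state.
- sense(): the state, without advancing time (a new reading comes with each control period).
- capture(name): name is "scene" or "top" or "wrist"; returns the picture (480x640x3 uint8, red, green, blue); there is no depth.
- camera_info(name): a dict with "mtx" (3x3 intrinsics, pixels), "distortion" ([k1, k2, p1, p2, k3] as OpenCV has them; the pictures are not rectified), "eye" and "attitude" of the camera in the world. Camera axes: x right, y down, z forward; pixel columns grow to the right and rows downward; lengths in mm; the calibration is good to about 2 mm. A picture is of the moment at which its call begins: read the wrist's pose just before it. camera_info takes no time and is no camera call; for the wrist camera it gives the pose at the moment of the call.
- hand_in(): hands the job in; it is judged then, once.
The state is a dict: "clock": time; "joint_pos": joint angles; "qvel": joint speeds; "joint_efforts": joint torques, N m; "ee_pos": TCP position; "orientation": TCP orientation; "wrist_force": force on the tool from outside, world axes, zero at the start; "moment": the same for the moment, N m; "gripper_width": opening from 0.0 (shut) to 1.0 (fully open); "grip_force": force on a finger pad.
Only numpy, scipy, OpenCV 4.12 (cv2) and the standard library are available. Lean on these libraries where they do the work, as an engineer would, in place of code of your own. Each camera call takes 0.05 s, during which the arm holds its last target. There are 200 camera calls.

## Task

Take the loose crank from its wooden rest, lower it upright into the steel collar of the lifting stand and, keeping hold of it and pressing only gently, feel for the hidden square drive until the crank drops fully home. Then wind it clockwise until the red pointer on the lift is level with the green index, and leave the crank seated and let go. Move the lift only by the crank, and leave the other things on the table alone.

Things in the scene. Friction and masses are not known exactly. Their poses are not given: they have to be found in the camera images.
- stand: Fixed lifting stand. Origin: on the table under the vertical crank axis; y points to the mast. At the origin a green gearbox, 100 x 100 mm, top at z = 50 mm, with an upright steel collar on it (see collar). Aluminium mast, 24 mm square, top z = 200 mm, at y = 200 mm; a thin rod with the index at x = 62, y = 200 mm. The lift starts at its bottom stop
- collar (a point): centre of the collar's mouth, fixed to the stand, z = 94 mm: outer 59 mm, bore 49 mm from z = 50 to 86 mm, mouth flared to 62 mm. It is open at the top and its floor is the gearbox top
- drive (a point): foot of the drive stud, on the crank axis at z = 50 mm. 22 mm square, z = 50 to 68 mm, then a round tapered pilot (22 mm) to z = 76 mm, under a soft round boot hiding its corners. Heading unknown, new each time: this point does not turn with it. Turns with free play (1.2 rad in all, 0.06 N m drag) before it winds. Sprung: sinks from about 2 N, stops 3 mm down at 20 N
- crank: Loose steel crank, 0.45 kg, upright in its rest at the start. Origin: centre of the barrel's open lower end, z up. Barrel 43 mm diameter (45 over corners), 51 mm high, with a 24 mm square socket 30 mm deep in its lower end, sides along x and y. Flat arm, 22 mm wide, z = 51 to 61, x = -53 to 89 mm. Counterweight at x = -48 mm: diameter 36, z = 45 to 71 mm
- pommel (a point): on the crank's axis, middle of its black round pommel: diameter 26 mm, from 26 mm below to 26 mm above this point, which is 87 mm above the crank's origin. Home: this point is at z = 137 mm in the stand's frame. Socket not lined up with the square (it fits each quarter turn, within about 5 degrees): the crank stops 18 mm higher
- handle_mid (a point): middle of the crank's upright red winding handle, at x = 80, z = 94 mm of the crank: diameter 24 mm, from 31 mm below to 31 mm above this point. It spins freely on its pin
- pointer (a point): tip of the red pointer plate on the lift, middle of its 3 mm thickness. Winding clockwise seen from above raises it 30 mm per rad against about 0.4 N m, counter-clockwise lowers it; self-locking, it stays where it is left
- mark (a point): middle height of the green index block with a white line (22 x 20 x 12 mm) clamped on the thin rod beside the mast, 30 to 48 mm above the pointer at the start, 17 mm beyond its tip
- lift: grey sleeve on the mast (44 x 44 x 30 mm) with the red pointer plate and a brass stem on a bracket. Origin: centre of its underside on the mast's axis
- rest: fixed wooden crank rest: 90 x 90 x 8 mm base with a ring (bore 50 mm, outer 66 mm, rim at z = 32 mm) in which the barrel stands, its lower end at z = 8 mm. Origin: centre of its underside
- candle_a: bystander: white candle sleeve with brass foot, 48 mm diameter at the foot, 92 mm high; origin at its foot
- candle_b: bystander: a second such candle sleeve
- camera: bystander: small silver camera, 62 mm high, 105 mm wide; origin under its centre
- drip_pan: bystander: round brass drip pan, 80 mm diameter, 26 mm high; origin under its centre
- jar: bystander: amber jar with blue cap, 56 mm diameter, 75 mm high; origin under its centre
- driver: bystander: screwdriver lying on the table; origin under its middle
- lens_hood: bystander: black ring, 72 mm diameter, 28 mm high; origin under its centre
There are look-alikes about, which are no part of the job. What is shaped like the crank but blue is not meant.

How it is judged (in metres and radians):
On the way:
1. the crank is fully home on the square drive, upright, before the lift has been wound (z of crank in the frame of stand below 0.054 m and horizontal distance between crank and stand below 0.005 m and angle between crank's own z axis and vertical below 0.08 rad and distance of pointer from where it was at the start of the episode below 0.012 m), for 0.2 s.
At the end, for the whole second after the job is handed in: the crank stands fully home on the drive (within 4 mm of its home height, 5 mm of the axis, upright within 0.08 rad), released and at rest, and the pointer's height is within 5 mm of the index mark's (z of crank in the frame of stand below 0.054 m and horizontal distance between crank and stand below 0.005 m and angle between crank's own z axis and vertical below 0.08 rad and z of pointer in the frame of mark between -0.005 and 0.005 m and linear speed of lift below 0.005 m/s and linear speed of crank below 0.02 m/s); the robot touches nothing.
It fails at once if the crank is pressed or jammed with more than 60 N against the stand while not yet home (z of crank in the frame of stand above 0.056 m and contact force between crank and stand above 60 N).
It fails at once if the crank is let go in the collar before it is home (z of crank in the frame of stand between 0.056 and 0.09 m and horizontal distance between crank and stand below 0.02 m and contact force between crank and the fingers below 0.05 N).
It fails at once if the lift is pushed by the robot instead of being wound (contact force between lift and the fingers above 2 N or contact force between lift and the arm above 2 N or contact force between lift and crank above 2 N).
It fails at once if a bystander is moved by more than 30 mm (distance of any of candle_a, candle_b, camera, drip_pan, jar, driver, lens_hood from where it was at the start of the episode above 0.03 m).
It also fails if it takes over 72 s, if anything falls off the work surface, if the arm or the gripper's body presses on something with over 40 N, if the wrist force passes 120 N, or if a joint passes its speed limit or range.

## Working session

There is one attempt and no reset: what is moved stays moved. The work goes in short steps, Python scripts to look and compute and a shell command to move; the robot and the scene stay as the last step left them, time stands still between calls to the robot, and variables do not carry over. Pictures are saved under pics/ and viewed, at most 10 in all, crops included, and the job is handed in when it is done.

```bash
mkdir -p pics; ls
python3 - <<'E'
from station import *
import cv2,numpy as np
s=sense();print({k:np.round(v,3).tolist() for k,v in s.items()})
a=capture("scene");b=capture("top")
cv2.imwrite("pics/scene.png",a[...,::-1]);cv2.imwrite("pics/top.png",b[...,::-1])
for n in("scene","top","wrist"):
  c=camera_info(n);print(n,c)
E
```

```text
pics
{'clock': 0.0, 'joint_pos': [-1.32, 0.259, 1.536, 0.0, 1.348, -0.203], 'qvel': [0.001, -0.0, 0.0, -0.002, -0.002, -0.001], 'joint_efforts': [-0.001, -43.731, -28.4, 0.072, 0.041, -0.0], 'ee_pos': [240.989, -493.819, 236.822], 'orientation': [-3.059, -0.706, 0.0], 'wrist_force': [-0.506, 0.556, -0.124], 'moment': [0.024, 0.008, 0.034], 'grip_force': 0.0, 'gripper_width': 1.0}
scene {'mtx': array([[435.31331647,   0.        , 326.15294187],
       [  0.        , 435.31331647, 235.42233632],
       [  0.        ,   0.        ,   1.        ]]), 'distortion': array([-0.03959376,  0.        ,  0.        ,  0.        ,  0.        ]), 'eye': array([1242.60652273, -253.27534493,  919.44092999]), 'attitude': array([-1.91237115, -1.6731429 ,  0.64637237])}
top {'mtx': array([[434.33333737,   0.        , 316.46443965],
       [  0.        , 434.33333737, 235.1545286 ],
       [  0.        ,   0.        ,   1.        ]]), 'distortion': array([-0.10468494,  0.        ,  0.        ,  0.        ,  0.        ]), 'eye': array([ 506.10304624, -174.34149675, 1140.91403956]), 'attitude': array([-2.21089038,  2.19117679, -0.07183841])}
wrist {'mtx': array([[430.76510881,   0.        , 316.2112945 ],
       [  0.        , 430.76510881, 247.14612916],
       [  0.        ,   0.        ,   1.        ]]), 'distortion': array([-0.0786358,  0.       ,  0.       ,  0.       ,  0.       ]), 'eye': array([ 313.98345189, -459.25718013,  384.34563494]), 'attitude': array([ 2.44750728, -1.52905773, -0.22626072])}
```

View pics/scene.png

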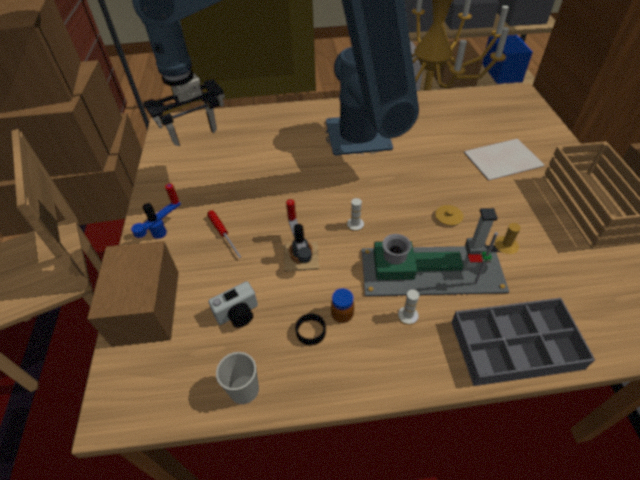

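View pics/top.png

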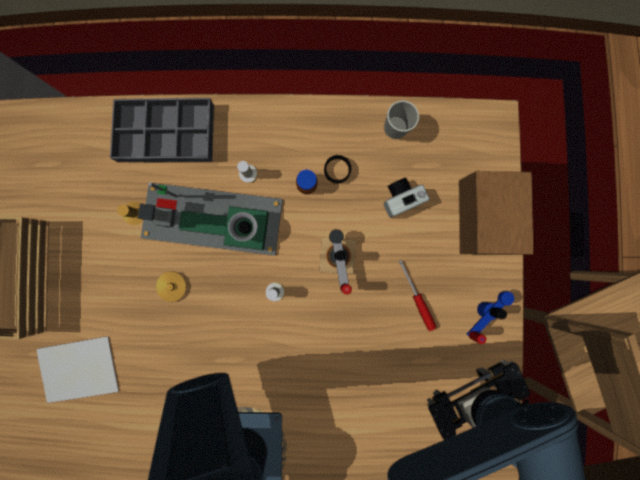

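The scene picture shows the crank in its rest (pommel ~(299,233), red handle (291,205)). The stand's collar is at ~(397,245), and the pointer and index are at ~(475,258)/(488,255). In the top view the collar is at ~(243,227), the pommel at ~(338,252) and the handle at ~(346,288). The blue crank at the right is a decoy.

```bash
cat > h.py <<'E'
from station import *
import cv2,numpy as np
from scipy.spatial.transform import Rotation as R
def ray(c,uv):
    p=cv2.undistortPoints(np.array([[uv]],float),c["mtx"],c["distortion"])[0,0]
    d=R.from_rotvec(c["attitude"]).as_matrix()@np.array([p[0],p[1],1]);return np.array(c["eye"],float),d/np.linalg.norm(d)
def plane(c,uv,z):
    o,d=ray(c,uv);return o+d*(z-o[2])/d[2]
def tri(*cu):
    A=np.zeros((3,3));b=np.zeros(3);rs=[ray(c,u) for c,u in cu]
    for o,d in rs:
        P=np.eye(3)-np.outer(d,d);A+=P;b+=P@o
    x=np.linalg.solve(A,b);return x,[float(np.linalg.norm((np.eye(3)-np.outer(d,d))@(x-o))) for o,d in rs]
E
python3 - <<'E'
import cv2,numpy as np
a=cv2.imread("pics/scene.png");b=cv2.imread("pics/top.png")
def cr(i,x,y,w,h):return cv2.resize(i[y:y+h,x:x+w],(400,300),interpolation=cv2.INTER_CUBIC)
# scale 5: 80x60 ; 
o=np.vstack([np.hstack([cr(a,260,195,80,60+15-15),cr(a,360,225,80,60)]),np.hstack([cr(b,300,225,100,75),cr(b,140,180,160,120-0)])])
cv2.imwrite("pics/crop1.png",o)
E
```

```text
(no output)
```

View pics/crop1.png

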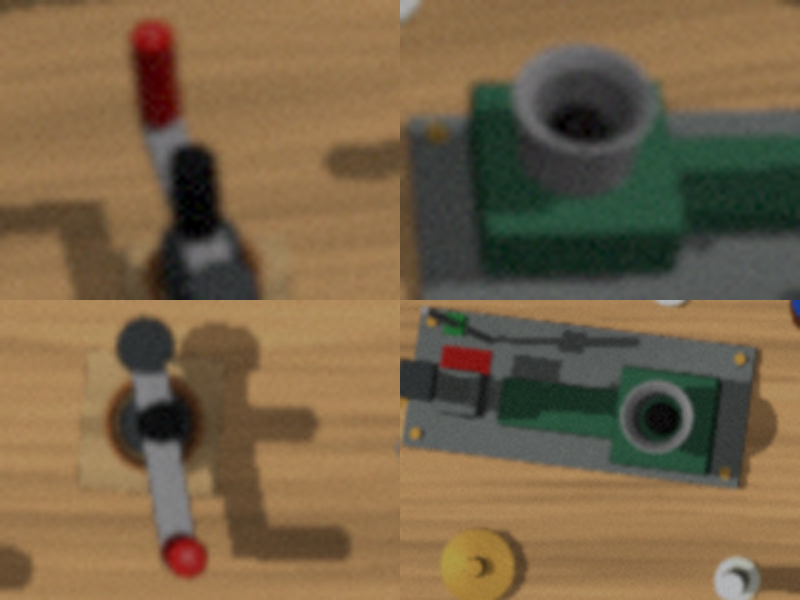

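Run:
```python
from h import *
S=camera_info("scene");T=camera_info("top")
for n,u,v in[("pommel",(299,233),(340.2,255.5)),("handle",(291.2,210.6),(346.3,288.8)),("collar",(397,245),(242.8,226.8)),("mark",(488,255.5),(162,189))]:
    x,e=tri((S,u),(T,v));print(n,x.round(1),np.round(e,1))
p=plane(T,(340.2,255.5),95+0);print("pommel@95",p.round(1),"handle top@133",plane(T,(346.3,288.8),133).round(1),"collar@94",plane(T,(242.8,226.8),94).round(1), "S collar@94",plane(S,(397,245),94).round(1))
print("cw@79",plane(T,(300+145/4,225+43/4),79).round(1))
# gearbox/base direction: baseplate screws in the top view
q=[plane(T,(140+(x-400)*.4,180+(y-300)*.4),8)for x,y in((430,318),(740,358),(415,434),(725,474))];print(np.round(q,1).tolist())
d=(q[0]-q[1]+q[2]-q[3]);print("mast heading deg",np.degrees(np.arctan2(d[1],d[0])))
s=sense();print(R.from_rotvec(s["orientation"]).as_matrix().round(3))
c=camera_info("wrist");M=R.from_rotvec(s["orientation"]).as_matrix();print("cam in tool",M.T@(c["eye"]-s["ee_pos"]),(M.T@R.from_rotvec(c["attitude"]).as_matrix()).round(3))
```

```text
pommel [ 512.5 -245.3   96.1] [0.2 0.2]
handle [ 432.9 -259.7   98.3] [0.4 0.4]
collar [580.   -8.4  88.9] [0. 0.]
mark [666.9 183.6 121. ] [0.8 0.8]
pommel@95 [ 512.5 -245.1   95. ] handle top@133 [ 435.3 -257.2  133. ] collar@94 [579.7  -9.2  94. ] S collar@94 [584.1  -9.9  94. ]
cw@79 [ 560.9 -236.2   79. ]
[[689.3, 249.8, 8.0], [648.6, -81.8, 8.0], [565.6, 262.0, 8.0], [526.8, -67.8, 8.0]]
mast heading deg 83.1501365984962
[[ 0.899  0.438 -0.   ]
 [ 0.438 -0.899  0.002]
 [ 0.    -0.002 -1.   ]]
cam in tool [  80.83720634    0.63956244 -147.41277066] [[ 0.    -0.958 -0.288]
 [ 1.    -0.     0.   ]
 [-0.001 -0.288  0.958]]
```

```bash
python3 -m creep '[{"delta_pos":[0.0441,-0.0131,0],"yaw":0,"fingers":1},{"delta_pos":[0.0441,-0.0131,0],"yaw":0,"fingers":1},{"delta_pos":[0.0441,-0.0131,0],"yaw":0,"fingers":1},{"delta_pos":[0.0441,-0.0131,0],"yaw":0,"fingers":1},{"delta_pos":[0.0441,-0.0131,0],"yaw":0,"fingers":1},{"delta_pos":[0.0441,-0.0131,0],"yaw":0,"fingers":1},{"delta_pos":[0.0441,-0.0131,0],"yaw":0,"fingers":1},{"delta_pos":[0.0441,-0.0131,0],"yaw":0,"fingers":1}]'
python3 -m creep '[{"delta_pos":[0,0,0],"yaw":0.1,"fingers":1},{"delta_pos":[0,0,0],"yaw":0.1,"fingers":1},{"delta_pos":[0,0,0],"yaw":0.1,"fingers":1},{"delta_pos":[0,0,0],"yaw":0,"fingers":1},{"delta_pos":[0,0,0],"yaw":0,"fingers":1}]'
python3 - <<'E'
from h import *
s=sense();c=camera_info("wrist");w=capture("wrist")
cv2.imwrite("pics/w1.png",w[...,::-1]);import pickle;pickle.dump((s,c),open("w1.pkl","wb"))
print(s["ee_pos"],s["joint_pos"],R.from_rotvec(s["orientation"]).as_matrix().round(3))
def pr(p):return cv2.projectPoints(np.array([p],float),cv2.Rodrigues(R.from_rotvec(c["attitude"]).as_matrix().T)[0],-R.from_rotvec(c["attitude"]).as_matrix().T@c["eye"],c["mtx"],c["distortion"])[0].ravel()
print(pr([512.5,-245,121]),pr([432.9,-259.7,133]))
E
```

```text
clock: 0.9
ee_pos: [513.3, -243.8, 237.3]
orientation: [-3.061, -0.707, 0.001]
wrist_force: [0.7, -1.5, -0.3]
gripper_width: 0.999
grip_force: 0.0
clock: 1.4
ee_pos: [512.1, -245.4, 237.3]
orientation: [-3.131, -0.245, 0.001]
wrist_force: [-0.5, -0.1, -0.2]
gripper_width: 0.999
grip_force: 0.0
[ 512.11757152 -245.35765789  237.30438931] [-6.43173461e-01  2.91335008e-01  1.49134131e+00  5.70601478e-06
  1.35968432e+00  7.71212678e-01] [[ 0.988  0.156 -0.001]
 [ 0.156 -0.988  0.   ]
 [-0.001 -0.001 -1.   ]]
[314.84431114 248.84479125] [318.0608799  369.22208559]
```

View pics/w1.png

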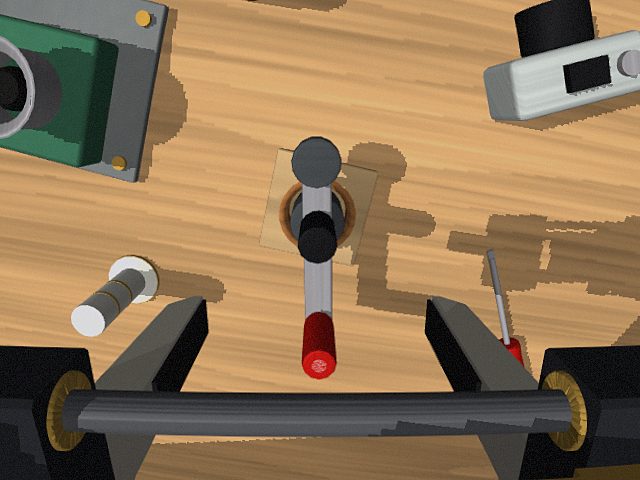

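The wrist view shows the pommel top at ~(317,245) and the handle top at ~(319,366), with the fingers straddling the crank. The collar is at the left edge.

Run:
```python
from h import *
import pickle
s,c=pickle.load(open("w1.pkl","rb"))
M=R.from_rotvec(s["orientation"]).as_matrix()
p=plane(c,(317,245),121);h=plane(c,(319.5,366),133);cw=plane(c,(317,162),79)
print(p,h,cw,np.degrees(np.arctan2(*(h-p)[1::-1])), np.degrees(np.arctan2(*(h-cw)[1::-1])))
print("delta tool mm",M.T@(p*[1,1,0]+[0,0,95]-s["ee_pos"]))
```

```text
[ 515.24998503 -245.96178692  121.        ] [ 435.51752832 -260.25973802  133.        ] [ 562.9638809  -238.48128183   79.        ] -169.83354152096464 -170.30277278044122
delta tool mm [  3.07567472   1.16361672 142.30215186]
```

```bash
python3 -m creep '[{"delta_pos":[0.003,0.001,0.025],"yaw":0,"fingers":1},{"delta_pos":[0,0,0.035],"yaw":0,"fingers":1},{"delta_pos":[0,0,0.035],"yaw":0,"fingers":1},{"delta_pos":[0,0,0.03],"yaw":0,"fingers":1},{"delta_pos":[0,0,0.016],"yaw":0,"fingers":1},{"delta_pos":[0,0,0],"yaw":0,"fingers":1},{"delta_pos":[0,0,0],"yaw":0,"fingers":0.2},{"delta_pos":[0,0,0],"yaw":0,"fingers":0.2}]'
python3 -m creep '[{"delta_pos":[0,0,0],"yaw":0,"fingers":0.1},{"delta_pos":[0,0,0],"yaw":0,"fingers":0},{"delta_pos":[0,0,0],"yaw":0,"fingers":0},{"delta_pos":[0,0,0],"yaw":0,"fingers":0},{"delta_pos":[0,0,0],"yaw":0,"fingers":0},{"delta_pos":[0,0,0],"yaw":0,"fingers":0},{"delta_pos":[0,0,0],"yaw":0,"fingers":0}]'
```

```text
clock: 2.25
ee_pos: [516.2, -246.7, 98.1]
orientation: [3.131, 0.242, 0.003]
wrist_force: [0.2, 0.1, -0.4]
gripper_width: 0.874
grip_force: 0.0
clock: 2.95
ee_pos: [515.4, -245.9, 96.6]
orientation: [-3.132, -0.241, 0.0]
wrist_force: [-0.1, 1.0, -4.2]
gripper_width: 0.272
grip_force: 20.5
```

```bash
python3 -m creep '[{"delta_pos":[0,0,-0.02],"yaw":0,"fingers":0},{"delta_pos":[0,0,-0.03],"yaw":0,"fingers":0},{"delta_pos":[0,0,-0.04],"yaw":0,"fingers":0},{"delta_pos":[0,0,-0.03],"yaw":0,"fingers":0},{"delta_pos":[0.015,-0.035,0],"yaw":0,"fingers":0},{"delta_pos":[0.02,-0.04,0],"yaw":0,"fingers":0},{"delta_pos":[0.015,-0.035,0],"yaw":0,"fingers":0},{"delta_pos":[0,0,0],"yaw":0,"fingers":0}]'
python3 - <<'E'
from h import *
capture("top")
s=sense();c=camera_info("wrist");w=capture("wrist")
cv2.imwrite("pics/w2.png",w[...,::-1]);import pickle;pickle.dump((s,c),open("w2.pkl","wb"))
print(s["ee_pos"],s["wrist_force"],s["moment"])
E
```

```text
clock: 3.75
ee_pos: [547.8, -124.5, 215.6]
orientation: [-3.128, -0.248, 0.003]
wrist_force: [0.0, -0.7, -5.2]
gripper_width: 0.276
grip_force: 30.0
[ 547.55182444 -126.89002057  215.59376529] [-0.49089087 -0.28393108 -4.67281604] [-0.03824171  0.02233466  0.00343183]
```

View pics/w2.png

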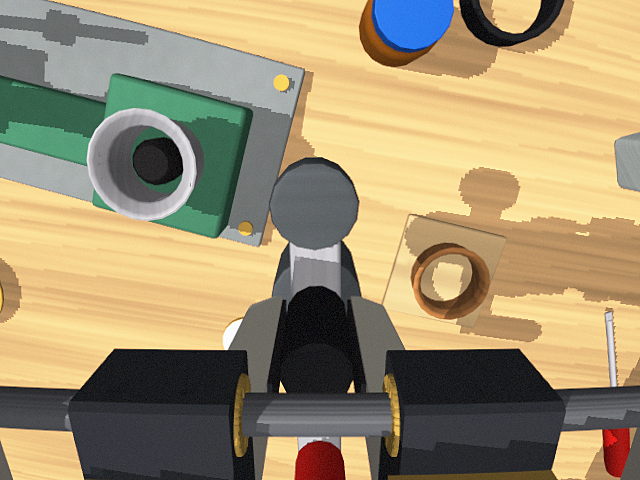

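The wrist view shows the collar mouth as a light ring centred about (142,164), with the black boot inside at ~(157,161). The crank is held upright.

Run:
```python
from h import *
import pickle
s,c=pickle.load(open("w2.pkl","rb"));w=cv2.imread("pics/w2.png")
hsv=cv2.cvtColor(w,cv2.COLOR_BGR2HSV)
m=((hsv[...,1]<40)&(hsv[...,2]>125)).astype(np.uint8);m[:95]=0;m[235:]=0;m[:,:75]=0;m[:,205:]=0
cs=max(cv2.findContours(m,cv2.RETR_EXTERNAL,cv2.CHAIN_APPROX_NONE)[0],key=cv2.contourArea)
h=cv2.convexHull(cs);e=cv2.fitEllipse(h);print(e,cv2.boundingRect(cs))
T=camera_info("top")
M=R.from_rotvec(s["orientation"]).as_matrix()
x,er=tri((c,e[0]),(T,(242.8,226.8)));print("tri",x.round(1),er)
p=plane(c,e[0],94);print(p,"tool delta",(M.T@(p-s["ee_pos"])).round(1))
print("boot pilot@76",plane(c,(157,160),76))
print("crank tilt: pommel top",plane(c,(317,375),s["ee_pos"][2]+26),plane(c,(315,203),s["ee_pos"][2]-16))
```

```text
((135.04656982421875, 166.08145141601562), (113.20356750488281, 123.66690063476562), 86.07746124267578) (75, 108, 122, 113)
tri [580.9  -8.   94. ] [1.675450802309253, 1.675450802309196]
[582.0012627   -6.72435731  94.        ] tool delta [  53.1 -113.   121.7]
boot pilot@76 [585.14095748 -14.12473209  76.        ]
crank tilt: pommel top [ 548.70171292 -127.60202632  241.59376529] [ 596.47881685 -119.21130118  199.59376529]
```

Run:
```python
from h import *
import pickle
s,c=pickle.load(open("w2.pkl","rb"));w=cv2.imread("pics/w2.png")
hsv=cv2.cvtColor(w,cv2.COLOR_BGR2HSV);M=R.from_rotvec(s["orientation"]).as_matrix()
m=((hsv[...,1]<30)&(hsv[...,2]>150)).astype(np.uint8)
m=cv2.morphologyEx(m,cv2.MORPH_OPEN,np.ones((3,3)))
n,l,st,_=cv2.connectedComponentsWithStats(m)
for i in range(1,n):
  if st[i,4]>300 and st[i,0]<200 and st[i,1]<240: 
    print(st[i]); pts=np.argwhere(l==i)[:,::-1]
    (e,r)=cv2.minEnclosingCircle(pts.astype(np.float32)); print(e,r, plane(c,e,94),M.T@(plane(c,e,94)-s["ee_pos"]))
e=(142.5,164);print(plane(c,e,94),M.T@(plane(c,e,94)-s["ee_pos"]))
T=camera_info("top");print(tri((c,e),(T,(242.8,226.8))))
```

```text
[    0     0   303   115 13987]
(146.92230224609375, 53.3693962097168) 156.31533813476562 [649.59250966 -10.01718489  94.        ] [119.37765555 -99.17268948 121.53336142]
[   0  108  196  113 6803]
(96.94554138183594, 163.589111328125) 99.10787200927734 [580.02513922  17.92703957  94.        ] [  55.06400752 -137.6981861   121.73210529]
[583.99662782 -11.41148732  94.        ] [  54.3773179  -108.10008429  121.68006479]
(array([581.18392926,  -6.42610827,  79.64416295]), [0.7041690320872204, 0.7041690320869957])
```

```bash
python3 -m creep '[{"delta_pos":[0.013,-0.027,0],"yaw":0,"fingers":0},{"delta_pos":[0.014,-0.028,0],"yaw":0,"fingers":0},{"delta_pos":[0.014,-0.028,0],"yaw":0,"fingers":0},{"delta_pos":[0.0123,-0.0264,0],"yaw":0,"fingers":0},{"delta_pos":[0,0,0.015],"yaw":0,"fingers":0},{"delta_pos":[0,0,0.01],"yaw":0,"fingers":0},{"delta_pos":[0,0,0],"yaw":0,"fingers":0},{"delta_pos":[0,0,0],"yaw":0,"fingers":0}]'
python3 - <<'E'
from h import *
s=sense();c=camera_info("wrist");w=capture("wrist")
cv2.imwrite("pics/w3.png",w[...,::-1]);import pickle;pickle.dump((s,c),open("w3.pkl","wb"))
t=capture("top");a=capture("scene");cv2.imwrite("pics/t3.png",t[...,::-1]);cv2.imwrite("pics/s3.png",a[...,::-1])
z=cv2.resize(w[:,60:][:400,80:520],(400,364))[...,::-1]
z2=cv2.resize(a[200:290,340:540],(800,360),interpolation=cv2.INTER_CUBIC)[...,::-1]
o=np.zeros((600,800,3),np.uint8);o[:300,:400]=cv2.resize(w,(400,300))[...,::-1];o[:300,400:]=cv2.resize(t[180:270,140:260],(400,300),interpolation=cv2.INTER_CUBIC)[...,::-1]
o[300:]=cv2.resize(a[205:295,380:500],(400,300),interpolation=cv2.INTER_CUBIC)[...,::-1].repeat(1,0) if 0 else cv2.resize(a[195:285,350:470],(800,300),interpolation=cv2.INTER_CUBIC)[...,::-1]
cv2.imwrite("pics/w3b.png",w[:,:,::-1])
print(s["ee_pos"],s["wrist_force"])
E
```

```text
clock: 4.65
ee_pos: [583.5, -14.6, 191.1]
orientation: [-3.132, -0.239, 0.002]
wrist_force: [0.8, 0.0, -4.8]
gripper_width: 0.275
grip_force: 30.0
[583.47730465 -14.58483229 191.12496422] [ 0.81534505  0.04587745 -4.76455767]
```

View pics/w3.png

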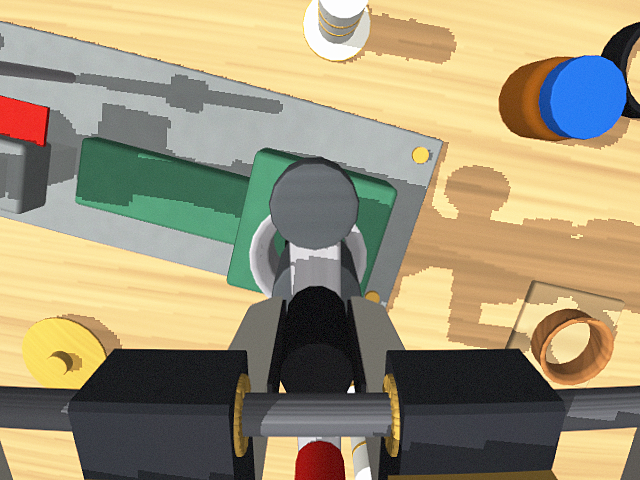

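The wrist view shows the barrel over the collar. The collar rim is visible at the left (~x 249) and right (~x 368), and the gearbox top corners are at (258,150), (397,182) and (228,285).

Run:
```python
from h import *
import pickle
s,c=pickle.load(open("w3.pkl","rb"));w=cv2.imread("pics/w3.png")
hsv=cv2.cvtColor(w,cv2.COLOR_BGR2HSV);M=R.from_rotvec(s["orientation"]).as_matrix()
L=[];
for r in range(225,285,5):
  row=hsv[r];gray=(row[:,1]<70)&(row[:,2]>60)
  i=np.where(gray[238:300])[0];j=np.where(gray[330:385])[0]
  print(r,238+i.min() if len(i) else None,330+j.max() if len(j) else None,end=' | ')
q=[plane(c,u,50) for u in((258,150),(397,182),(228,285))];print("\ngearbox ctr",(q[1]+q[2])/2,np.linalg.norm(q[1]-q[0]),np.linalg.norm(q[2]-q[0]))
print("rim chord",plane(c,(249,255),94),plane(c,(368,250),94))
def pr(P):A=R.from_rotvec(c["attitude"]).as_matrix();return cv2.projectPoints(np.array(P,float),cv2.Rodrigues(A.T)[0],-A.T@c["eye"],c["mtx"],c["distortion"])[0][:,0]
a=np.linspace(0,2*np.pi,200)
for x in(579,582,585):
 for y in(-13,-10,-7):
  P=pr(np.c_[x+31*np.cos(a),y+31*np.sin(a),0*a+94]);k=P[:,0].argmin(),P[:,0].argmax();print(x,y,P[k[0]].round(1),P[k[1]].round(1),P[:,1].min().round(1))
```

```text
225 259 355 | 230 256 359 | 235 253 384 | 240 252 384 | 245 250 384 | 250 249 384 | 255 249 384 | 260 250 384 | 265 250 384 | 270 251 384 | 275 253 384 | 280 255 384 | 
gearbox ctr [585.41594899 -10.17418675  50.        ] 94.97417577152473 98.64887643492365
rim chord [579.8495052   24.85891465  94.        ] [593.68958855 -44.79319357  94.        ]
579 -13 [259.9 263. ] [363.1 264. ] 214.9
579 -10 [254.9 262.3] [358.1 263.3] 214.2
579 -7 [250.  261.6] [353.2 262.6] 213.4
582 -13 [260.5 258.3] [364.  259.3] 209.9
582 -10 [255.5 257.6] [359.  258.6] 209.1
582 -7 [250.5 256.9] [354.1 257.9] 208.4
585 -13 [261.  253.6] [364.9 254.6] 204.9
585 -10 [256.  252.9] [360.  253.9] 204.1
585 -7 [251.1 252.1] [355.  253.1] 203.3
```

```bash
python3 -m creep '[{"delta_pos":[0.0017,-0.0042,0],"yaw":0,"fingers":0},{"delta_pos":[0,0,0],"yaw":0,"fingers":0},{"delta_pos":[0,0,0.005],"yaw":0,"fingers":0},{"delta_pos":[0,0,0.005],"yaw":0,"fingers":0},{"delta_pos":[0,0,0],"yaw":0,"fingers":0}]'
python3 -m creep '[{"delta_pos":[0,0,0.004],"yaw":0,"fingers":0},{"delta_pos":[0,0,0],"yaw":0,"fingers":0},{"delta_pos":[0,0,0],"yaw":0,"fingers":0}]'
```

```text
clock: 5.3
ee_pos: [584.2, -8.8, 180.4]
orientation: [-3.132, -0.241, 0.003]
wrist_force: [-0.3, -0.3, -5.6]
gripper_width: 0.278
grip_force: 30.0
clock: 5.6
ee_pos: [584.8, -9.0, 177.5]
orientation: [-3.132, -0.241, 0.0]
wrist_force: [-0.1, 0.3, -4.2]
gripper_width: 0.276
grip_force: 30.0
```

```bash
for i in 1; do python3 -m creep '[{"delta_pos":[0,0,0.002],"yaw":0,"fingers":0},{"delta_pos":[0,0,0.002],"yaw":0,"fingers":0},{"delta_pos":[0,0,0],"yaw":0,"fingers":0},{"delta_pos":[0,0,0],"yaw":0,"fingers":0}]'; done
python3 -m creep '[{"delta_pos":[0,0,0.002],"yaw":0,"fingers":0},{"delta_pos":[0,0,0],"yaw":0,"fingers":0},{"delta_pos":[0,0,0],"yaw":0,"fingers":0}]'
```

```text
clock: 6.0
ee_pos: [584.9, -9.0, 173.6]
orientation: [-3.132, -0.241, 0.0]
wrist_force: [-0.0, 0.2, -4.5]
gripper_width: 0.276
grip_force: 30.0
clock: 6.3
ee_pos: [584.9, -8.9, 171.6]
orientation: [-3.132, -0.241, 0.0]
wrist_force: [-0.3, 0.8, -4.2]
gripper_width: 0.274
grip_force: 30.0
```

```bash
python3 -m creep '[{"delta_pos":[0,0,0.003],"yaw":0,"fingers":0},{"delta_pos":[0,0,0.002],"yaw":0,"fingers":0},{"delta_pos":[0,0,0],"yaw":0,"fingers":0},{"delta_pos":[0,0,0],"yaw":0,"fingers":0}]'
python3 -m creep '[{"delta_pos":[0,0,0.003],"yaw":0,"fingers":0},{"delta_pos":[0,0,0.002],"yaw":0,"fingers":0},{"delta_pos":[0,0,0],"yaw":0,"fingers":0},{"delta_pos":[0,0,0],"yaw":0,"fingers":0}]'
```

```text
clock: 6.7
ee_pos: [584.8, -9.0, 166.5]
orientation: [-3.132, -0.241, 0.001]
wrist_force: [0.6, -1.3, -5.0]
gripper_width: 0.274
grip_force: 30.0
clock: 7.1
ee_pos: [584.8, -9.0, 161.5]
orientation: [-3.132, -0.241, 0.0]
wrist_force: [0.3, -0.3, -5.4]
gripper_width: 0.274
grip_force: 30.0
```

Freely inside the bore. Next I lower it in small steps to the stop.

```bash
python3 -m creep '[{"delta_pos":[0,0,0.003],"yaw":0,"fingers":0},{"delta_pos":[0,0,0],"yaw":0,"fingers":0},{"delta_pos":[0,0,0],"yaw":0,"fingers":0}]'
python3 -m creep '[{"delta_pos":[0,0,0.001],"yaw":0,"fingers":0},{"delta_pos":[0,0,0],"yaw":0,"fingers":0},{"delta_pos":[0,0,0],"yaw":0,"fingers":0}]'
python3 -m creep '[{"delta_pos":[0,0,0.001],"yaw":0,"fingers":0},{"delta_pos":[0,0,0],"yaw":0,"fingers":0},{"delta_pos":[0,0,0],"yaw":0,"fingers":0}]'
```

```text
clock: 7.4
ee_pos: [584.6, -9.0, 158.4]
orientation: [-3.132, -0.241, 0.001]
wrist_force: [-0.8, -0.1, -5.8]
gripper_width: 0.274
grip_force: 30.0
clock: 7.7
ee_pos: [584.7, -9.0, 157.5]
orientation: [-3.132, -0.241, 0.001]
wrist_force: [-1.2, 0.6, -4.9]
gripper_width: 0.274
grip_force: 30.0
clock: 8.0
ee_pos: [584.8, -9.0, 156.6]
orientation: [-3.132, -0.241, 0.001]
wrist_force: [-1.3, -0.8, -4.4]
gripper_width: 0.276
grip_force: 30.0
```

```bash
python3 -m creep '[{"delta_pos":[0,0,0.001],"yaw":0,"fingers":0},{"delta_pos":[0,0,0],"yaw":0,"fingers":0},{"delta_pos":[0,0,0],"yaw":0,"fingers":0}]'
python3 -m creep '[{"delta_pos":[0,0,0.001],"yaw":0,"fingers":0},{"delta_pos":[0,0,0],"yaw":0,"fingers":0},{"delta_pos":[0,0,0],"yaw":0,"fingers":0}]'
```

```text
clock: 8.3
ee_pos: [584.9, -9.0, 156.0]
orientation: [3.132, 0.241, 0.0]
wrist_force: [-3.3, -0.5, -0.9]
gripper_width: 0.274
grip_force: 30.0
clock: 8.6
ee_pos: [585.1, -9.0, 155.2]
orientation: [3.132, 0.241, 0.001]
wrist_force: [-3.0, 0.3, 4.0]
gripper_width: 0.278
grip_force: 30.0
```

```bash
python3 -m creep '[{"delta_pos":[-0.0005,0,0],"yaw":-0.05,"fingers":0},{"delta_pos":[0,0,0],"yaw":-0.05,"fingers":0},{"delta_pos":[0,0,0],"yaw":-0.05,"fingers":0},{"delta_pos":[0,0,0],"yaw":-0.05,"fingers":0},{"delta_pos":[0,0,0],"yaw":-0.05,"fingers":0},{"delta_pos":[0,0,0],"yaw":0,"fingers":0}]'
python3 -m creep '[{"delta_pos":[0,0,0],"yaw":-0.05,"fingers":0},{"delta_pos":[0,0,0],"yaw":-0.05,"fingers":0},{"delta_pos":[0,0,0],"yaw":-0.05,"fingers":0},{"delta_pos":[0,0,0],"yaw":-0.05,"fingers":0},{"delta_pos":[0,0,0],"yaw":-0.05,"fingers":0},{"delta_pos":[0,0,0],"yaw":0,"fingers":0}]'
```

```text
clock: 9.2
ee_pos: [584.7, -8.6, 155.1]
orientation: [-3.077, -0.63, -0.002]
wrist_force: [-2.6, 2.8, 4.6]
gripper_width: 0.28
grip_force: 30.0
clock: 9.8
ee_pos: [584.4, -8.3, 155.0]
orientation: [-2.975, -1.007, -0.001]
wrist_force: [-3.0, 3.6, 4.5]
gripper_width: 0.277
grip_force: 30.0
```

```bash
python3 -m creep '[{"delta_pos":[0,0,0],"yaw":-0.05,"fingers":0},{"delta_pos":[0,0,0],"yaw":-0.05,"fingers":0},{"delta_pos":[0,0,0],"yaw":-0.05,"fingers":0},{"delta_pos":[0,0,0],"yaw":-0.05,"fingers":0},{"delta_pos":[0,0,0],"yaw":-0.05,"fingers":0},{"delta_pos":[0,0,0],"yaw":0,"fingers":0}]'
python3 -m creep '[{"delta_pos":[0,0,0],"yaw":-0.05,"fingers":0},{"delta_pos":[0,0,0],"yaw":-0.05,"fingers":0},{"delta_pos":[0,0,0],"yaw":-0.05,"fingers":0},{"delta_pos":[0,0,0],"yaw":-0.05,"fingers":0},{"delta_pos":[0,0,0],"yaw":-0.05,"fingers":0},{"delta_pos":[0,0,0],"yaw":0,"fingers":0}]'
python3 -c "from station import *;print(sense()['joint_pos'],sense()['moment'])"
```

```text
clock: 10.4
ee_pos: [584.0, -8.1, 154.8]
orientation: [-2.825, -1.37, -0.0]
wrist_force: [-5.8, 4.4, 5.8]
gripper_width: 0.277
grip_force: 30.0
clock: 11.0
ee_pos: [584.6, -8.5, 154.9]
orientation: [-2.634, -1.712, -0.001]
wrist_force: [-3.3, 3.3, 5.2]
gripper_width: 0.277
grip_force: 30.0
[-2.05774828e-01  3.85203931e-01  1.56627138e+00  1.05086108e-03
  1.18977395e+00  2.12159863e-01] [ 0.76995753  0.83963223 -0.08550448]
```

```bash
python3 -m creep '[{"delta_pos":[0.0002,-0.0005,0],"yaw":-0.05,"fingers":0},{"delta_pos":[0,0,0],"yaw":-0.05,"fingers":0},{"delta_pos":[0,0,0],"yaw":-0.05,"fingers":0},{"delta_pos":[0,0,0],"yaw":-0.05,"fingers":0},{"delta_pos":[0,0,0],"yaw":-0.05,"fingers":0},{"delta_pos":[0,0,0],"yaw":0,"fingers":0}]'
python3 -m creep '[{"delta_pos":[0,0,0],"yaw":-0.05,"fingers":0},{"delta_pos":[0,0,0],"yaw":-0.05,"fingers":0},{"delta_pos":[0,0,0],"yaw":-0.05,"fingers":0},{"delta_pos":[0,0,0],"yaw":-0.05,"fingers":0},{"delta_pos":[0,0,0],"yaw":-0.05,"fingers":0},{"delta_pos":[0,0,0],"yaw":0,"fingers":0}]'
python3 -m creep '[{"delta_pos":[0,0,0],"yaw":-0.05,"fingers":0},{"delta_pos":[0,0,0],"yaw":-0.05,"fingers":0},{"delta_pos":[0,0,0],"yaw":-0.05,"fingers":0},{"delta_pos":[0,0,0],"yaw":-0.05,"fingers":0},{"delta_pos":[0,0,0],"yaw":-0.05,"fingers":0},{"delta_pos":[0,0,0],"yaw":0,"fingers":0}]'
```

```text
clock: 11.6
ee_pos: [584.2, -8.0, 155.0]
orientation: [-2.4, -2.026, -0.002]
wrist_force: [-4.2, 3.0, 5.5]
gripper_width: 0.275
grip_force: 30.0
clock: 12.2
ee_pos: [583.8, -8.0, 154.8]
orientation: [-2.128, -2.309, -0.001]
wrist_force: [-4.4, 3.5, 5.3]
gripper_width: 0.271
grip_force: 30.0
clock: 12.8
ee_pos: [583.4, -7.9, 154.6]
orientation: [-1.823, -2.556, -0.0]
wrist_force: [-4.9, 4.2, 5.7]
gripper_width: 0.275
grip_force: 30.0
```

Run:
```python
from h import *
w=capture("wrist");t=capture("top")
o=np.hstack([cv2.resize(w,(400,300)),cv2.resize(t[180:270,140:260],(400,300),interpolation=cv2.INTER_CUBIC)])
cv2.imwrite("pics/w4.png",o[...,::-1]);s=sense();print(s["moment"],s["joint_pos"])
```

```text
[ 0.73506684  1.21101958 -0.09526325] [-2.05262306e-01  3.84643408e-01  1.56797618e+00  9.58962272e-04
  1.19042811e+00 -5.35955062e-01]
```

View pics/w4.png

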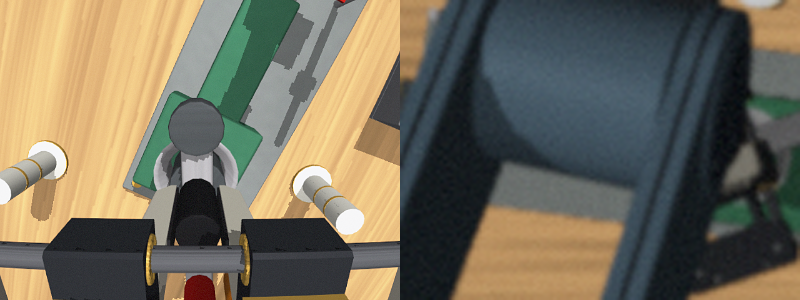

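The crank does turn with the gripper. The steady side force suggests I am off-axis, so I'll lift slightly and centre it.

```bash
python3 -m creep '[{"delta_pos":[0,0,-0.003],"yaw":0,"fingers":0},{"delta_pos":[0,0,0],"yaw":0,"fingers":0},{"delta_pos":[0,0,0],"yaw":0,"fingers":0}]'
python3 -m creep '[{"delta_pos":[0.0013,-0.0006,0],"yaw":0,"fingers":0},{"delta_pos":[0,0,0],"yaw":0,"fingers":0},{"delta_pos":[0,0,0],"yaw":0,"fingers":0}]'
python3 -m creep '[{"delta_pos":[0.0013,-0.0006,0],"yaw":0,"fingers":0},{"delta_pos":[0,0,0],"yaw":0,"fingers":0},{"delta_pos":[0,0,0],"yaw":0,"fingers":0}]'
```

```text
clock: 13.2
ee_pos: [583.7, -9.0, 156.8]
orientation: [-1.823, -2.557, 0.002]
wrist_force: [-2.7, 0.1, -3.8]
gripper_width: 0.279
grip_force: 30.0
clock: 13.5
ee_pos: [583.2, -7.9, 157.4]
orientation: [1.823, 2.558, -0.001]
wrist_force: [-1.0, -0.3, -5.2]
gripper_width: 0.274
grip_force: 30.0
clock: 13.8
ee_pos: [582.4, -6.6, 157.8]
orientation: [1.822, 2.558, 0.001]
wrist_force: [-0.1, -1.2, -5.6]
gripper_width: 0.273
grip_force: 30.0
```

```bash
python3 -m creep '[{"delta_pos":[0.0007,-0.0019,0],"yaw":0,"fingers":0},{"delta_pos":[0,0,0],"yaw":0,"fingers":0},{"delta_pos":[0,0,0],"yaw":0,"fingers":0}]'
python3 -m creep '[{"delta_pos":[0.0003,-0.001,0],"yaw":0,"fingers":0},{"delta_pos":[0,0,0],"yaw":0,"fingers":0},{"delta_pos":[0,0,0],"yaw":0,"fingers":0}]'
```

```text
clock: 14.1
ee_pos: [580.7, -6.8, 158.1]
orientation: [1.822, 2.557, 0.001]
wrist_force: [1.8, -1.6, -4.8]
gripper_width: 0.275
grip_force: 30.0
clock: 14.4
ee_pos: [579.7, -6.9, 158.1]
orientation: [1.822, 2.557, 0.001]
wrist_force: [3.7, -2.3, -4.0]
gripper_width: 0.273
grip_force: 30.0
```

```bash
python3 -m creep '[{"delta_pos":[-0.002,0.0019,0],"yaw":0,"fingers":0},{"delta_pos":[0,0,0],"yaw":0,"fingers":0},{"delta_pos":[0,0,0],"yaw":0,"fingers":0}]'
python3 -m creep '[{"delta_pos":[-0.0014,-0.0005,0],"yaw":0,"fingers":0},{"delta_pos":[0,0,0],"yaw":0,"fingers":0},{"delta_pos":[0,0,0],"yaw":0,"fingers":0}]'
python3 -m creep '[{"delta_pos":[-0.0014,-0.0005,0],"yaw":0,"fingers":0},{"delta_pos":[0,0,0],"yaw":0,"fingers":0},{"delta_pos":[0,0,0],"yaw":0,"fingers":0}]'
```

```text
clock: 14.7
ee_pos: [580.8, -7.5, 157.2]
orientation: [-1.821, -2.557, 0.001]
wrist_force: [0.2, -0.9, -4.4]
gripper_width: 0.274
grip_force: 30.0
clock: 15.0
ee_pos: [581.1, -9.2, 157.5]
orientation: [-1.822, -2.558, 0.0]
wrist_force: [-0.1, 0.5, -5.2]
gripper_width: 0.274
grip_force: 30.0
clock: 15.3
ee_pos: [581.2, -10.4, 157.5]
orientation: [-1.822, -2.558, -0.001]
wrist_force: [0.5, 2.9, -5.6]
gripper_width: 0.277
grip_force: 30.0
```

```bash
python3 -m creep '[{"delta_pos":[0.0015,0.0011,0],"yaw":0,"fingers":0},{"delta_pos":[0,0,0.001],"yaw":0,"fingers":0},{"delta_pos":[0,0,0.001],"yaw":0,"fingers":0},{"delta_pos":[0,0,0],"yaw":0,"fingers":0},{"delta_pos":[0,0,0],"yaw":0,"fingers":0}]'
python3 -m creep '[{"delta_pos":[0,0,0],"yaw":-0.05,"fingers":0},{"delta_pos":[0,0,0],"yaw":-0.05,"fingers":0},{"delta_pos":[0,0,0],"yaw":-0.05,"fingers":0},{"delta_pos":[0,0,0],"yaw":-0.05,"fingers":0},{"delta_pos":[0,0,0],"yaw":-0.05,"fingers":0},{"delta_pos":[0,0,0],"yaw":0,"fingers":0}]'
python3 -m creep '[{"delta_pos":[0,0,0],"yaw":-0.05,"fingers":0},{"delta_pos":[0,0,0],"yaw":-0.05,"fingers":0},{"delta_pos":[0,0,0],"yaw":-0.05,"fingers":0},{"delta_pos":[0,0,0],"yaw":-0.05,"fingers":0},{"delta_pos":[0,0,0],"yaw":-0.05,"fingers":0},{"delta_pos":[0,0,0],"yaw":0,"fingers":0}]'
```

```text
clock: 15.8
ee_pos: [582.2, -9.3, 156.1]
orientation: [1.822, 2.558, 0.0]
wrist_force: [-0.3, -0.2, -1.1]
gripper_width: 0.277
grip_force: 30.0
clock: 16.4
ee_pos: [581.7, -8.8, 155.3]
orientation: [-1.488, -2.766, -0.0]
wrist_force: [0.6, 1.6, -4.6]
gripper_width: 0.275
grip_force: 30.0
clock: 17.0
ee_pos: [582.2, -9.4, 156.1]
orientation: [1.134, 2.929, -0.001]
wrist_force: [-0.1, -0.8, -1.5]
gripper_width: 0.274
grip_force: 30.0
```

```bash
python3 -m creep '[{"delta_pos":[0,0,0.0005],"yaw":0.05,"fingers":0},{"delta_pos":[0,0,0.0005],"yaw":0.05,"fingers":0},{"delta_pos":[0,0,0],"yaw":0,"fingers":0}]'
python3 -m creep '[{"delta_pos":[0,0,0],"yaw":0.05,"fingers":0},{"delta_pos":[0,0,0],"yaw":0.05,"fingers":0},{"delta_pos":[0,0,0],"yaw":0,"fingers":0}]'
python3 -m creep '[{"delta_pos":[0,0,0],"yaw":0.05,"fingers":0},{"delta_pos":[0,0,0],"yaw":0,"fingers":0}]'
```

```text
clock: 17.3
ee_pos: [582.2, -9.4, 155.4]
orientation: [1.281, 2.867, -0.001]
wrist_force: [-1.4, -1.3, 1.7]
gripper_width: 0.276
grip_force: 30.0
clock: 17.6
ee_pos: [582.1, -9.4, 155.2]
orientation: [1.42, 2.801, -0.001]
wrist_force: [-1.7, -1.3, 1.3]
gripper_width: 0.276
grip_force: 30.0
clock: 17.8
ee_pos: [582.1, -9.4, 155.0]
orientation: [1.488, 2.766, -0.001]
wrist_force: [-2.8, -1.5, 2.8]
gripper_width: 0.276
grip_force: 30.0
```

```bash
python3 -m creep '[{"delta_pos":[0.0008,-0.0001,0],"yaw":0,"fingers":0},{"delta_pos":[0,0,0],"yaw":0,"fingers":0}]'
python3 -m creep '[{"delta_pos":[0,0,0],"yaw":0.05,"fingers":0},{"delta_pos":[0,0,0],"yaw":0,"fingers":0}]'
python3 -m creep '[{"delta_pos":[0,0,0],"yaw":0.05,"fingers":0},{"delta_pos":[0,0,0],"yaw":0,"fingers":0}]'
python3 -m creep '[{"delta_pos":[0,0,0],"yaw":0.05,"fingers":0},{"delta_pos":[0,0,0],"yaw":0,"fingers":0}]'
```

```text
clock: 18.0
ee_pos: [581.9, -8.9, 155.0]
orientation: [1.487, 2.766, -0.0]
wrist_force: [-0.7, -2.8, 1.4]
gripper_width: 0.273
grip_force: 30.0
clock: 18.2
ee_pos: [581.2, -8.0, 153.9]
orientation: [-1.557, -2.727, -0.001]
wrist_force: [-0.5, -1.1, -4.3]
gripper_width: 0.273
grip_force: 30.0
clock: 18.4
ee_pos: [580.9, -7.9, 153.6]
orientation: [-1.623, -2.687, -0.0]
wrist_force: [-0.4, -0.5, -4.9]
gripper_width: 0.276
grip_force: 30.0
clock: 18.6
ee_pos: [581.1, -8.1, 153.9]
orientation: [-1.69, -2.647, -0.0]
wrist_force: [-0.0, 0.1, -4.9]
gripper_width: 0.276
grip_force: 30.0
```

It has dropped in: the vertical force is back to the crank's own weight. I'll lower it now.

```bash
python3 -m creep '[{"delta_pos":[0,0,0.002],"yaw":0,"fingers":0},{"delta_pos":[0,0,0],"yaw":0,"fingers":0}]'
python3 -m creep '[{"delta_pos":[0,0,0.002],"yaw":0,"fingers":0},{"delta_pos":[0,0,0],"yaw":0,"fingers":0}]'
python3 -m creep '[{"delta_pos":[0,0,0.002],"yaw":0,"fingers":0},{"delta_pos":[0,0,0],"yaw":0,"fingers":0}]'
```

```text
clock: 18.8
ee_pos: [581.0, -8.2, 152.0]
orientation: [-1.69, -2.647, 0.0]
wrist_force: [0.2, -0.2, -4.7]
gripper_width: 0.277
grip_force: 30.0
clock: 19.0
ee_pos: [581.2, -8.4, 150.3]
orientation: [-1.691, -2.647, 0.0]
wrist_force: [0.0, 0.5, -5.9]
gripper_width: 0.275
grip_force: 30.0
clock: 19.2
ee_pos: [581.2, -8.4, 148.3]
orientation: [-1.692, -2.646, 0.0]
wrist_force: [-0.2, 0.5, -5.1]
gripper_width: 0.277
grip_force: 30.0
```

```bash
python3 -m creep '[{"delta_pos":[0,0,0.002],"yaw":0,"fingers":0},{"delta_pos":[0,0,0.002],"yaw":0,"fingers":0},{"delta_pos":[0,0,0],"yaw":0,"fingers":0}]'
python3 -m creep '[{"delta_pos":[0,0,0.002],"yaw":0,"fingers":0},{"delta_pos":[0,0,0.002],"yaw":0,"fingers":0},{"delta_pos":[0,0,0],"yaw":0,"fingers":0}]'
python3 -m creep '[{"delta_pos":[0,0,0.001],"yaw":0,"fingers":0},{"delta_pos":[0,0,0],"yaw":0,"fingers":0}]'
python3 -m creep '[{"delta_pos":[0,0,0.001],"yaw":0,"fingers":0},{"delta_pos":[0,0,0],"yaw":0,"fingers":0}]'
```

```text
clock: 19.5
ee_pos: [581.2, -8.4, 144.3]
orientation: [-1.692, -2.646, 0.0]
wrist_force: [0.0, 0.9, -5.0]
gripper_width: 0.275
grip_force: 30.0
clock: 19.8
ee_pos: [581.2, -8.4, 140.2]
orientation: [-1.692, -2.646, 0.0]
wrist_force: [0.4, 1.3, -6.3]
gripper_width: 0.276
grip_force: 30.0
clock: 20.0
ee_pos: [581.4, -8.4, 139.5]
orientation: [-1.692, -2.647, 0.0]
wrist_force: [0.3, -0.4, -5.6]
gripper_width: 0.275
grip_force: 30.0
clock: 20.2
ee_pos: [581.5, -8.5, 138.7]
orientation: [1.692, 2.647, 0.0]
wrist_force: [0.1, 0.1, -4.3]
gripper_width: 0.274
grip_force: 30.0
```

```bash
python3 -m creep '[{"delta_pos":[0,0,0.001],"yaw":0,"fingers":0},{"delta_pos":[0,0,0],"yaw":0,"fingers":0},{"delta_pos":[0,0,0],"yaw":0,"fingers":0},{"delta_pos":[0,0,0],"yaw":0,"fingers":0}]'
python3 -m creep '[{"delta_pos":[0,0,0.001],"yaw":0,"fingers":0},{"delta_pos":[0,0,0],"yaw":0,"fingers":0}]'
```

```text
clock: 20.6
ee_pos: [581.6, -8.5, 138.6]
orientation: [1.692, 2.646, 0.0]
wrist_force: [-2.9, -0.6, 6.0]
gripper_width: 0.274
grip_force: 30.0
clock: 20.8
ee_pos: [581.7, -8.6, 138.5]
orientation: [1.691, 2.646, 0.0]
wrist_force: [-5.4, -0.4, 11.7]
gripper_width: 0.277
grip_force: 30.0
```

Home, with a firm stop at 138.6. I'll try winding by the pommel, watching the moment for slip.

```bash
python3 -m creep '[{"delta_pos":[0,0,-0.002],"yaw":0,"fingers":0},{"delta_pos":[0,0,0],"yaw":0.1,"fingers":0},{"delta_pos":[0,0,0],"yaw":0.1,"fingers":0},{"delta_pos":[0,0,0],"yaw":0.1,"fingers":0},{"delta_pos":[0,0,0],"yaw":0.1,"fingers":0},{"delta_pos":[0,0,0],"yaw":0.1,"fingers":0},{"delta_pos":[0,0,0],"yaw":0,"fingers":0}]'
python3 -c "from station import *;s=sense();print(s['joint_pos'][5],s['moment'])"
python3 -m creep '[{"delta_pos":[0,0,0],"yaw":0.1,"fingers":0},{"delta_pos":[0,0,0],"yaw":0.1,"fingers":0},{"delta_pos":[0,0,0],"yaw":0.1,"fingers":0},{"delta_pos":[0,0,0],"yaw":0.1,"fingers":0},{"delta_pos":[0,0,0],"yaw":0.1,"fingers":0},{"delta_pos":[0,0,0],"yaw":0,"fingers":0}]'
python3 - <<'E'
from h import *
s=sense();print(s['joint_pos'][5],s['moment'])
w=capture("wrist");a=capture("scene")
o=np.hstack([cv2.resize(w,(400,300)),cv2.resize(a[190:295,370:510],(400,300),interpolation=cv2.INTER_CUBIC)])
cv2.imwrite("pics/w5.png",o[...,::-1]);cv2.imwrite("pics/s5.png",a[...,::-1])
E
```

```text
clock: 21.5
ee_pos: [582.1, -8.4, 138.6]
orientation: [2.295, 2.144, 0.002]
wrist_force: [0.6, 0.1, -1.7]
gripper_width: 0.276
grip_force: 30.0
-0.13834763538945058 [ 0.02891815 -0.30794811 -0.00543664]
clock: 22.1
ee_pos: [582.4, -8.6, 138.6]
orientation: [2.752, 1.513, 0.002]
wrist_force: [3.0, 0.0, -2.8]
gripper_width: 0.273
grip_force: 30.0
0.35918387500998733 [-0.16114632 -0.64042569  0.00222743]
```

View pics/w5.png

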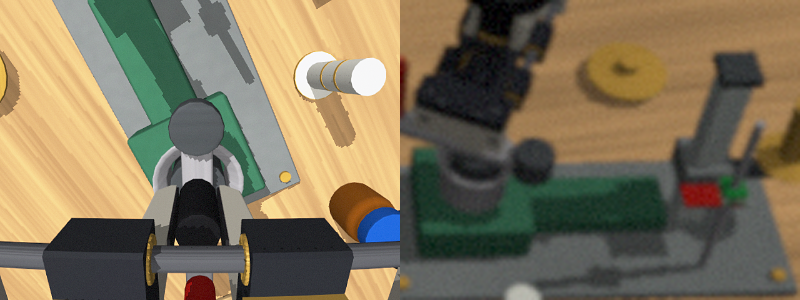

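```bash
cat > ptr.py <<'E'
from h import *
S=camera_info("scene");T=camera_info("top")
def blob(im,col,box):
    x0,y0,x1,y1=box;h=cv2.cvtColor(im[y0:y1,x0:x1],cv2.COLOR_BGR2HSV).astype(int)
    if col=="r":m=((h[...,0]<8)|(h[...,0]>172))&(h[...,1]>150)&(h[...,2]>60)
    else:m=(abs(h[...,0]-62)<16)&(h[...,1]>150)&(h[...,2]>60)
    n,l,st,c=cv2.connectedComponentsWithStats(m.astype(np.uint8));i=1+st[1:,4].argmax()
    return c[i]+[x0,y0],st[i]+[x0,y0,0,0,0]
A0=np.array([582,-8.5]);hy=np.radians(83.15);ex=np.array([np.sin(hy),-np.cos(hy)]);ey=np.array([np.cos(hy),np.sin(hy)])
def zat(uv,xy):  # height where the scene ray passes closest to the vertical line at xy
    o,d=ray(S,uv);k=((xy-o[:2])@d[:2])/(d[:2]@d[:2]);return (o+k*d)[2]
if __name__=="__main__":
    import sys
    b=cv2.imread("pics/top.png")
    t0=blob(b,"r",(150,190,190,215));g0=blob(b,"g",(150,180,180,198));print("top",t0,g0)
    sb=(465,215,505,275)
    a0=cv2.imread("pics/scene.png");r0=blob(a0,"r",sb);gg=blob(a0,"g",sb);print("scene0",r0,gg)
    X,e=tri((S,r0[0]),(T,t0[0]));G,e2=tri((S,gg[0]),(T,g0[0]));print(X,e,G,e2)
    print("plate in stand",ex@(X[:2]-A0),ey@(X[:2]-A0),"mark",ex@(G[:2]-A0),ey@(G[:2]-A0))
    a=capture("scene")[...,::-1].copy()if len(sys.argv)<2 else cv2.imread(sys.argv[1])
    r=blob(a,"r",sb);g=blob(a,"g",sb);print("now",r,g)
    print("rise mm",zat(r[0],X[:2])-zat(r0[0],X[:2]),"z plate",zat(r[0],X[:2]),"z mark",zat(g[0],A0+62*ex+200*ey), "q6",sense()["joint_pos"][5])
E
python3 ptr.py pics/s5.png
```

```text
top (array([166.27950311, 203.45341615]), array([157, 199,  19,  11, 161])) (array([161.75      , 191.41666667]), array([159, 190,   6,   3,  12]))
scene0 (array([474.67961165, 257.45631068]), array([468, 254,  14,   8, 103])) (array([485.68965517, 255.75862069]), array([483, 252,   8,   7,  29]))
[636.10206975 180.17517376  77.18446444] [5.665167686008739, 5.665167686008884] [661.58397891 184.28953854 113.87854181] [1.397829719835943, 1.3978297198358929]
plate in stand 31.21250583507633 193.78115136163888 mark 56.02179797696546 200.90538574886264
now (array([474.83, 257.53]), array([468, 254,  14,   8, 100])) (array([485.91304348, 255.95652174]), array([483, 252,   8,   7,  23]))
rise mm -0.06904223399794773 z plate 72.76028412521987 z mark 118.66010754874014 q6 0.35662022124520276
```

```bash
python3 -m creep '[{"delta_pos":[0,0,0],"yaw":0.1,"fingers":0},{"delta_pos":[0,0,0],"yaw":0.1,"fingers":0},{"delta_pos":[0,0,0],"yaw":0.1,"fingers":0},{"delta_pos":[0,0,0],"yaw":0.1,"fingers":0},{"delta_pos":[0,0,0],"yaw":0.1,"fingers":0},{"delta_pos":[0,0,0],"yaw":0.1,"fingers":0},{"delta_pos":[0,0,0],"yaw":0.1,"fingers":0},{"delta_pos":[0,0,0],"yaw":0,"fingers":0}]'
python3 -c "from station import *;s=sense();print(s['joint_pos'][5],s['moment'])"; python3 ptr.py | tail -2
```

```text
clock: 23.0
ee_pos: [582.6, -9.1, 138.7]
orientation: [3.103, 0.479, 0.003]
wrist_force: [4.5, -3.0, -5.5]
gripper_width: 0.279
grip_force: 30.0
1.0585842186481216 [-0.55834048 -1.1142892   0.28816599]
now (array([475.10869565, 254.43478261]), array([469, 251,  13,   8,  92])) (array([485.81818182, 256.22727273]), array([483, 253,   8,   6,  22]))
rise mm 11.029716081865331 z plate 83.85904244108315 z mark 117.66279960210943 q6 1.0562879183059082
```

```bash
python3 -m creep '[{"delta_pos":[0.0004,0.0004,0],"yaw":0.1,"fingers":0},{"delta_pos":[0,0,0],"yaw":0.1,"fingers":0},{"delta_pos":[0,0,0],"yaw":0.1,"fingers":0},{"delta_pos":[0,0,0],"yaw":0.1,"fingers":0},{"delta_pos":[0,0,0],"yaw":0.1,"fingers":0},{"delta_pos":[0,0,0],"yaw":0.1,"fingers":0},{"delta_pos":[0,0,0],"yaw":0.1,"fingers":0},{"delta_pos":[0,0,0],"yaw":0,"fingers":0}]'
python3 ptr.py | tail -2
```

```text
clock: 23.85
ee_pos: [582.7, -9.6, 138.7]
orientation: [3.08, -0.614, 0.003]
wrist_force: [3.5, -4.0, -4.3]
gripper_width: 0.279
grip_force: 30.0
now (array([478.71028037, 248.72897196]), array([471, 245,  18,   9, 107])) (array([486.07692308, 256.34615385]), array([483, 253,   8,   6,  26]))
rise mm 34.70254279477467 z plate 107.53186915399249 z mark 117.59824132511199 q6 1.755801762545839
```

Winding by the pommel works. The pointer is up ~32 mm, so I'll let go, back off and measure pointer against index with the wrist camera from two places.

```bash
python3 -m creep '[{"delta_pos":[0,0,0],"yaw":0,"fingers":0.8},{"delta_pos":[0,0,0],"yaw":0,"fingers":0.8},{"delta_pos":[0,0,0],"yaw":0,"fingers":0.8},{"delta_pos":[0,0,0],"yaw":0,"fingers":0.8},{"delta_pos":[0,0,0],"yaw":0,"fingers":0.8},{"delta_pos":[0,0,-0.02],"yaw":0,"fingers":0.8},{"delta_pos":[0,0,-0.045],"yaw":0,"fingers":0.8},{"delta_pos":[0,0,-0.045],"yaw":0,"fingers":0.8}]'
python3 -m creep '[{"delta_pos":[0.003,-0.037,0],"yaw":0,"fingers":0.8},{"delta_pos":[0.003,-0.038,0],"yaw":0,"fingers":0.8},{"delta_pos":[0.003,-0.038,0],"yaw":0,"fingers":0.8},{"delta_pos":[0.002,-0.037,0],"yaw":0,"fingers":0.8},{"delta_pos":[0,0,0],"yaw":0,"fingers":0.8},{"delta_pos":[0,0,0],"yaw":0,"fingers":0.8}]'
cat > snap.py <<'E'
from h import *
import pickle,sys
n=sys.argv[1];s=sense();c=camera_info("wrist");w=capture("wrist")
cv2.imwrite(f"pics/{n}.png",w[...,::-1]);pickle.dump((s,c),open(n+".pkl","wb"));print(s["ee_pos"])
E
python3 snap.py p1
python3 -m creep '[{"delta_pos":[-0.017,-0.037,0],"yaw":0,"fingers":0.8},{"delta_pos":[-0.017,-0.037,0],"yaw":0,"fingers":0.8},{"delta_pos":[-0.016,-0.037,0],"yaw":0,"fingers":0.8},{"delta_pos":[0,0,0],"yaw":0,"fingers":0.8},{"delta_pos":[0,0,0],"yaw":0,"fingers":0.8}]'
python3 snap.py p2
python3 -c "
import cv2,numpy as np
a,b=cv2.imread('pics/p1.png'),cv2.imread('pics/p2.png')
cv2.imwrite('pics/pp.png',np.hstack([cv2.resize(x,(400,300),interpolation=cv2.INTER_AREA) for x in(a,b)]))"
```

```text
clock: 24.7
ee_pos: [581.1, -8.5, 249.0]
orientation: [-3.08, 0.618, 0.005]
wrist_force: [0.7, 0.3, -0.0]
gripper_width: 0.796
grip_force: 0.0
clock: 25.3
ee_pos: [649.7, 126.1, 248.1]
orientation: [3.08, -0.615, -0.001]
wrist_force: [-0.2, -0.0, 0.1]
gripper_width: 0.796
grip_force: 0.0
[649.72114432 126.1254786  248.08043256]
clock: 25.85
ee_pos: [646.4, 246.5, 248.7]
orientation: [3.079, -0.617, 0.0]
wrist_force: [-0.4, -0.4, 0.0]
gripper_width: 0.803
grip_force: 0.0
[646.35806045 246.51212361 248.70802227]
```

View pics/pp.png

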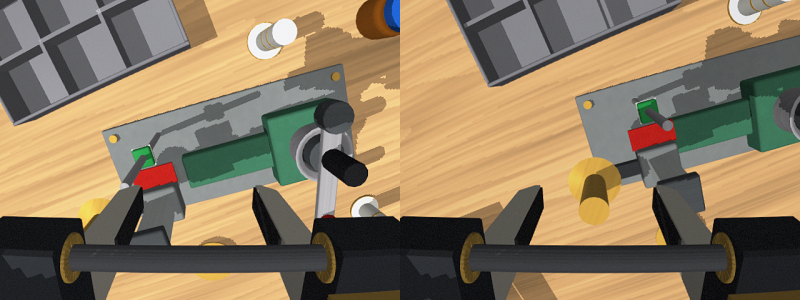

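Both views show the red plate at ~(153,176)/(652,136) and the green index at ~(143,156)/(648,110), half scale. I'll zoom in to pick corners.

Run:
```python
from ptr import *
import pickle
o=[]
for n,b in(("p1",(190,260,290,335)),("p2",(430-10-400+0,0,0,0))):
    im=cv2.imread(f"pics/{n}.png")
    if n=="p2":b=(350,180,450,255)
    x0,y0,x1,y1=b;o.append(cv2.resize(im[y0:y1,x0:x1],(800//2,300),interpolation=cv2.INTER_CUBIC))
    for col in "rg":
        c,st=blob(im,col,b);print(n,col,c,st)
o=np.hstack(o)
# grid ticks each 10 px
for i in range(0,800,40):cv2.line(o,(i,0),(i,6),(0,255,255),1)
for j in range(0,300,40):cv2.line(o,(0,j),(6,j),(0,255,255),1);cv2.line(o,(400,j),(406,j),(0,255,255),1)
cv2.imwrite("pics/ppz.png",o)
```

```text
p1 r [249.67497404 281.96053998] [ 213  260   72   44 1926]
p1 g [236.4368932  262.96116505] [227 260  21   9 103]
p2 r [400.03023256 217.39627907] [ 364  190   79   52 2150]
p2 g [391.46666667 188.69777778] [383 180  22  18 225]
```

View pics/ppz.png

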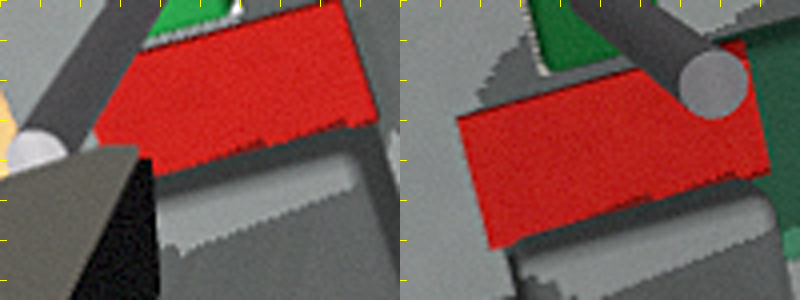

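Zoom: in p1 the plate's tip-right corner is at (275.8,260) and the index's white mid-height border corner at (249.5,263). In p2 they are (436.3,190.5) and (386.8,197).

Run:
```python
from ptr import *
import pickle
C={n:pickle.load(open(n+".pkl","rb"))[1] for n in("p1","p2")}
for u,v in(((275.8,260),(436.3,190.5)),((284.3,290.5),(442.5,222.5))):
    X,e=tri((C["p1"],u),(C["p2"],v));print("plate",X.round(1),np.round(e,2),(ex@(X[:2]-A0)).round(1),(ey@(X[:2]-A0)).round(1))
for z in range(95,130,5):
    P=plane(C["p1"],(249.5,263),z)[:2]-A0;Q=plane(C["p2"],(386.8,197),z)[:2]-A0;print(z,(ex@P).round(1),(ey@P).round(1),(ex@Q).round(1),(ey@Q).round(1),"len",(ey@(Q-P)).round(1))
for n,b in(("p1",(215,225,265,270)),("p2",(360,150,425,200))):
    x0,y0,x1,y1=b;im=cv2.imread(f"pics/{n}.png")[y0:y1,x0:x1];h=cv2.cvtColor(im,cv2.COLOR_BGR2HSV).astype(int)
    m=((abs(h[...,0]-62)<18)&(h[...,1]>140)&(h[...,2]>50)).astype(np.uint8)
    c=max(cv2.findContours(m,0,1)[0],key=cv2.contourArea);print(n,(cv2.approxPolyDP(cv2.convexHull(c),2,True)[:,0]+[x0,y0]).tolist())
    wm=((h[...,1]<50)&(h[...,2]>175));print("white rows:");[print(y0+r,(np.where(wm[r])[0]+x0).tolist(),np.where(m[r])[0][[0,-1]].tolist() if m[r].any() else '') for r in range(0,y1-y0,3)]
```

```text
plate [646.7 157.8 107.7] [0. 0.] 44.4 172.8
plate [624.3 161.1 109.8] [0.27 0.27] 21.7 173.5
95 43.7 194.6 46.4 204.9 len 10.3
100 45.1 193.3 47.5 205.5 len 12.1
105 46.6 192.1 48.6 206.0 len 13.9
110 48.0 190.8 49.7 206.6 len 15.8
115 49.4 189.6 50.7 207.2 len 17.6
120 50.8 188.4 51.8 207.7 len 19.4
125 52.3 187.1 52.9 208.3 len 21.2
p1 [[236, 233], [239, 235], [247, 260], [243, 264], [227, 268], [216, 257], [215, 240]]
white rows:
225 [] 
228 [] 
231 [235, 237, 238, 239] 
234 [226, 228, 229, 230] [19, 22]
237 [217, 218, 219, 241] [7, 24]
240 [] [0, 25]
243 [243] [0, 26]
246 [244] [0, 27]
249 [245] [0, 28]
252 [] [0, 29]
255 [] [1, 31]
258 [] [2, 31]
261 [248, 249] [16, 31]
264 [] [15, 28]
267 [] [13, 18]
p2 [[409, 160], [413, 180], [404, 193], [387, 196], [379, 166], [402, 159]]
white rows:
150 [] 
153 [] 
156 [406, 407, 408] 
159 [394, 395, 396, 397] [42, 47]
162 [385, 386, 387] [32, 49]
165 [377, 378, 379] [21, 50]
168 [377] [19, 50]
171 [378] [20, 51]
174 [] [21, 52]
177 [] [22, 52]
180 [] [23, 53]
183 [] [23, 33]
186 [] [24, 36]
189 [] [25, 39]
192 [] [26, 43]
195 [] [26, 37]
198 []
```

Run:
```python
from ptr import *
import pickle
C={n:pickle.load(open(n+".pkl","rb"))[1] for n in("p1","p2")}
X,e=tri((C["p1"],(239,230.5)),(C["p2"],(409,155.5)));print("mark +x-y corner",X.round(1),np.round(e,2),ex@(X[:2]-A0),ey@(X[:2]-A0))
im=cv2.imread("pics/p1.png")
for r in(237,239,241,243,245):print(r,[tuple(int(t) for t in im[r,x]) for x in range(206,220,2)])
# line y-length of the white frame in p2 gives scale: corners TR, TL
for z in(112,118,124):
    a,b,d=[plane(C["p2"],u,z)[:2] for u in((409,155.5),(376.2,165.5),(386.8,197))];print(z,np.linalg.norm(a-b),np.linalg.norm(b-d))
    a,b=[plane(C["p1"],u,z)[:2] for u in((239,230.5),(249.5,263))];print("  p1 x-len",np.linalg.norm(a-b))
```

```text
mark +x-y corner [678.  169.3 119.8] [0.19 0.19] 74.09008355285694 187.96110053542088
237 [(155, 158, 150), (149, 153, 145), (155, 157, 153), (147, 146, 141), (170, 168, 167), (145, 151, 141), (181, 178, 182)]
239 [(155, 157, 150), (155, 158, 151), (229, 223, 224), (255, 255, 255), (136, 144, 124), (6, 50, 0), (34, 86, 16)]
241 [(151, 152, 144), (155, 153, 150), (197, 193, 193), (54, 101, 40), (57, 124, 29), (67, 140, 40), (76, 151, 48)]
243 [(155, 155, 148), (157, 155, 151), (131, 129, 128), (72, 163, 42), (88, 176, 57), (91, 181, 57), (88, 178, 58)]
245 [(156, 156, 151), (150, 153, 148), (164, 158, 163), (74, 160, 41), (94, 177, 64), (90, 176, 59), (90, 178, 58)]
112 22.234691251856972 22.27100834455639
  p1 x-len 24.160617509564368
118 21.76512582248616 21.800675949229852
  p1 x-len 23.649108727306782
124 21.295560393115387 21.33034355390343
  p1 x-len 23.137599945049192
```

```bash
python3 - <<'E'
from ptr import *
import pickle
C={n:pickle.load(open(n+".pkl","rb"))[1] for n in("p1","p2")}
print(tri((C["p1"],(210,239)),(C["p2"],(376.2,165.5))))
E
python3 -m creep '[{"delta_pos":[0.0054,0.0372,0],"yaw":0,"fingers":0.8},{"delta_pos":[0.0054,0.0372,0],"yaw":0,"fingers":0.8},{"delta_pos":[0.0054,0.0372,0],"yaw":0,"fingers":0.8},{"delta_pos":[0.0054,0.0372,0],"yaw":0,"fingers":0.8},{"delta_pos":[0.0054,0.0372,0],"yaw":0,"fingers":0.8},{"delta_pos":[0.0054,0.0372,0],"yaw":0,"fingers":0.8},{"delta_pos":[0.0054,0.0372,0],"yaw":0,"fingers":0.8},{"delta_pos":[0,0,0],"yaw":0,"fingers":0.8}]'
python3 -m creep '[{"delta_pos":[0,0,0],"yaw":0,"fingers":0.8},{"delta_pos":[0,0,0],"yaw":0,"fingers":0.8}]'
```

```text
(array([679.73613696, 190.59975458, 117.42162753]), [0.2606770189177624, 0.2606770189175439])
clock: 26.7
ee_pos: [579.6, -14.0, 249.0]
orientation: [3.076, -0.629, 0.0]
wrist_force: [-0.2, -0.4, 0.0]
gripper_width: 0.799
grip_force: 0.0
clock: 26.9
ee_pos: [580.9, -8.0, 248.9]
orientation: [-3.079, 0.62, -0.0]
wrist_force: [0.1, 0.8, -0.1]
gripper_width: 0.802
grip_force: 0.0
```

```bash
python3 -m creep '[{"delta_pos":[0.0005,0,0.03],"yaw":0,"fingers":0.8},{"delta_pos":[0,0,0.04],"yaw":0,"fingers":0.8},{"delta_pos":[0,0,0.03],"yaw":0,"fingers":0.8},{"delta_pos":[0,0,0.009],"yaw":0,"fingers":0.8},{"delta_pos":[0,0,0],"yaw":0,"fingers":0.3},{"delta_pos":[0,0,0],"yaw":0,"fingers":0},{"delta_pos":[0,0,0],"yaw":0,"fingers":0},{"delta_pos":[0,0,0],"yaw":0,"fingers":0}]'
python3 -m creep '[{"delta_pos":[0,0,0],"yaw":0,"fingers":0},{"delta_pos":[0,0,0],"yaw":0,"fingers":0},{"delta_pos":[0,0,0],"yaw":0,"fingers":0},{"delta_pos":[0,0,0],"yaw":0,"fingers":0},{"delta_pos":[0,0,0],"yaw":0,"fingers":0}]'
```

```text
clock: 27.7
ee_pos: [582.5, -8.0, 141.3]
orientation: [3.08, -0.618, 0.005]
wrist_force: [-0.5, 0.2, -0.3]
gripper_width: 0.505
grip_force: 0.0
clock: 28.2
ee_pos: [581.5, -8.5, 140.0]
orientation: [3.079, -0.618, 0.001]
wrist_force: [-1.4, -3.0, 4.1]
gripper_width: 0.274
grip_force: 30.0
```

```bash
python3 -m creep '[{"delta_pos":[0,0,0],"yaw":0.095,"fingers":0},{"delta_pos":[0,0,0],"yaw":0.095,"fingers":0},{"delta_pos":[0,0,0],"yaw":0.095,"fingers":0},{"delta_pos":[0,0,0],"yaw":0.095,"fingers":0},{"delta_pos":[0,0,0],"yaw":0,"fingers":0},{"delta_pos":[0,0,0],"yaw":0,"fingers":0}]'
python3 -c "from station import *;s=sense();print(s['joint_pos'][5],s['moment'])"
python3 -m creep '[{"delta_pos":[0,0,0],"yaw":0,"fingers":0.8},{"delta_pos":[0,0,0],"yaw":0,"fingers":0.8},{"delta_pos":[0,0,0],"yaw":0,"fingers":0.8},{"delta_pos":[0,0,0],"yaw":0,"fingers":0.8},{"delta_pos":[0,0,0],"yaw":0,"fingers":0.8},{"delta_pos":[0,0,-0.02],"yaw":0,"fingers":0.8},{"delta_pos":[0,0,-0.045],"yaw":0,"fingers":0.8},{"delta_pos":[0,0,-0.045],"yaw":0,"fingers":0.8}]'
python3 ptr.py | tail -2
```

```text
clock: 28.8
ee_pos: [579.9, -6.8, 140.2]
orientation: [-2.908, 1.188, 0.005]
wrist_force: [-6.8, 1.3, 9.0]
gripper_width: 0.275
grip_force: 30.0
2.141659400498803 [0.30646014 1.31464313 0.08851507]
clock: 29.6
ee_pos: [580.8, -7.8, 249.9]
orientation: [2.907, -1.189, -0.004]
wrist_force: [1.1, 0.1, 0.5]
gripper_width: 0.795
grip_force: 0.0
now (array([478.76146789, 248.64220183]), array([471, 245,  18,   9, 109])) (array([485.91304348, 256.34782609]), array([483, 253,   8,   6,  23]))
rise mm 35.05210634391369 z plate 107.88143270313151 z mark 117.38877745412299 q6 2.1417354576322825
```

Run:
```python
from ptr import *
s=sense();c=camera_info("wrist");w=capture("wrist")[...,::-1].copy();t=capture("top")[...,::-1].copy()
cv2.imwrite("pics/w6.png",w)
for im,cc,n in((w,c,"wrist"),(t,T,"top"),(cv2.imread("pics/p1.png"),__import__("pickle").load(open("p1.pkl","rb"))[1],"p1")):
    h=cv2.cvtColor(im,cv2.COLOR_BGR2HSV).astype(int)
    m=(((h[...,0]<8)|(h[...,0]>172))&(h[...,1]>150)&(h[...,2]>60)).astype(np.uint8)
    k,l,st,ce=cv2.connectedComponentsWithStats(m)
    for i in range(1,k):
        if st[i,4]>20:
            P=plane(cc,ce[i],144);print(n,ce[i].round(),st[i].tolist(),P.round(),"heading",np.degrees(np.arctan2(*(P[:2]-A0)[::-1])).round(1),"r",np.linalg.norm(P[:2]-A0).round())
print("tool x heading",np.degrees(np.arctan2(*R.from_rotvec(s["orientation"]).as_matrix()[1::-1,0])))
```

```text
wrist [372. 355.] [352, 320, 43, 73, 2091] [505.  17. 144.] heading 161.7 r 81.0
wrist [108. 340.] [84, 326, 47, 23, 571] [641. 141. 144.] heading 68.6 r 161.0
top [281.  36.] [103, 19, 350, 33, 4612] [1039.  -96.  144.] heading -10.9 r 466.0
top [153.  22.] [141, 21, 24, 4, 38] [1080.  220.  144.] heading 24.6 r 548.0
top [97. 24.] [87, 23, 24, 5, 38] [1080.  364.  144.] heading 36.7 r 622.0
top [447.  29.] [420, 22, 53, 18, 209] [1068. -504.  144.] heading -45.5 r 694.0
top [76. 25.] [63, 24, 23, 4, 37] [1081.  421.  144.] heading 40.8 r 658.0
top [31. 27.] [9, 26, 44, 4, 52] [1082.  545.  144.] heading 47.9 r 746.0
top [485.  29.] [478, 26, 15, 10, 40] [1073. -600.  144.] heading -50.3 r 769.0
top [508.  28.] [497, 27, 24, 2, 29] [1082. -660.  144.] heading -52.5 r 821.0
top [93. 33.] [85, 29, 14, 9, 29] [1057.  373.  144.] heading 38.8 r 609.0
top [120.  33.] [117, 29, 8, 8, 21] [1054.  301.  144.] heading 33.3 r 565.0
top [79. 44.] [44, 31, 63, 22, 358] [1027.  406.  144.] heading 42.9 r 608.0
top [114.  35.] [109, 33, 9, 5, 21] [1047.  317.  144.] heading 34.9 r 568.0
top [570.
[... 921 characters left out ...]
4.] heading -89.6 r 881.0
top [604. 200.] [596, 194, 14, 14, 44] [ 651. -892.  144.] heading -85.5 r 886.0
top [225. 258.] [220, 253, 12, 10, 84] [505.  22. 144.] heading 158.4 r 83.0
top [597. 284.] [590, 281, 15, 8, 40] [ 447. -867.  144.] heading -98.9 r 869.0
top [425. 312.] [414, 294, 22, 37, 336] [ 382. -438.  144.] heading -114.9 r 474.0
top [477. 337.] [469, 332, 17, 12, 117] [ 324. -564.  144.] heading -115.0 r 613.0
top [543. 448.] [520, 425, 48, 49, 2039] [  51. -734.  144.] heading -126.2 r 899.0
p1 [250. 282.] [213, 259, 72, 45, 1928] [650. 171. 144.] heading 69.3 r 192.0
p1 [524. 346.] [514, 343, 22, 6, 73] [537.  21. 144.] heading 146.6 r 54.0
tool x heading -44.46774837810297
```

The handle stayed at heading ~160°, so the pommel slipped in the grip this time. I'll finish winding by the red handle.

```bash
python3 -m creep '[{"delta_pos":[0,0,0],"yaw":-0.11,"fingers":0.8},{"delta_pos":[0,0,0],"yaw":-0.11,"fingers":0.8},{"delta_pos":[0,0,0],"yaw":-0.11,"fingers":0.8},{"delta_pos":[0,0,0],"yaw":-0.1,"fingers":0.8},{"delta_pos":[-0.038,0,0],"yaw":0,"fingers":0.8},{"delta_pos":[-0.041,0.0007,0],"yaw":0,"fingers":0.8},{"delta_pos":[0,0,0],"yaw":0,"fingers":0.8},{"delta_pos":[0,0,0],"yaw":0,"fingers":0.8}]'
python3 - <<'E'
from ptr import *
s=sense();c=camera_info("wrist");w=capture("wrist")[...,::-1].copy();cv2.imwrite("pics/w7.png",w)
h=cv2.cvtColor(w,cv2.COLOR_BGR2HSV).astype(int)
m=(((h[...,0]<8)|(h[...,0]>172))&(h[...,1]>120)&(h[...,2]>60)).astype(np.uint8)
k,l,st,ce=cv2.connectedComponentsWithStats(m);M=R.from_rotvec(s["orientation"]).as_matrix();print(s["ee_pos"])
for i in range(1,k):
    if st[i,4]>200:
        x,y,ww,hh,_=st[i];P=plane(c,(x+ww/2,y+hh-ww/2),175);Q=plane(c,ce[i],150)
        print(st[i],P,Q,(M.T@(P-s["ee_pos"])).round(1))
# black pommel
E
```

```text
clock: 30.55
ee_pos: [506.2, 18.6, 248.9]
orientation: [-3.095, 0.54, 0.002]
wrist_force: [-0.0, -1.3, 0.1]
gripper_width: 0.798
grip_force: 0.0
[506.15226791  18.5824699  248.86620543]
[   0  116   60   49 1898] [627.14952479 132.32661361 175.        ] [630.60540715 151.92682519 150.        ] [  75.4 -148.    73.8]
[ 299  224   42   65 1954] [507.91272029  15.45555389 175.        ] [507.27040296  15.82882298 150.        ] [ 2.8  2.3 73.9]
```

```bash
python3 -m creep '[{"delta_pos":[0.0015,0.002,0.025],"yaw":0,"fingers":0.8},{"delta_pos":[0,0,0.04],"yaw":0,"fingers":0.8},{"delta_pos":[0,0,0.03],"yaw":0,"fingers":0.8},{"delta_pos":[0,0,0.01],"yaw":0,"fingers":0.8},{"delta_pos":[0,0,0],"yaw":0,"fingers":0.3},{"delta_pos":[0,0,0],"yaw":0,"fingers":0.2},{"delta_pos":[0,0,0],"yaw":0,"fingers":0},{"delta_pos":[0,0,0],"yaw":0,"fingers":0}]'
python3 -m creep '[{"delta_pos":[0,0,0],"yaw":0,"fingers":0},{"delta_pos":[0,0,0],"yaw":0,"fingers":0},{"delta_pos":[0,0,0],"yaw":0,"fingers":0},{"delta_pos":[0,0,0],"yaw":0,"fingers":0}]'
```

```text
clock: 31.4
ee_pos: [508.8, 15.7, 146.1]
orientation: [3.095, -0.541, 0.005]
wrist_force: [-0.6, 0.3, -1.3]
gripper_width: 0.507
grip_force: 0.0
clock: 31.8
ee_pos: [507.8, 15.9, 144.9]
orientation: [3.095, -0.541, 0.001]
wrist_force: [-0.9, 1.1, 1.9]
gripper_width: 0.255
grip_force: 30.0
```

```bash
python3 -m creep '[{"delta_pos":[0.0001,-0.0076,0],"yaw":0,"fingers":0},{"delta_pos":[0.0008,-0.0076,0],"yaw":0,"fingers":0},{"delta_pos":[0,0,0],"yaw":0,"fingers":0}]'; python3 ptr.py | tail -1
```

```text
clock: 32.1
ee_pos: [513.5, 29.4, 144.8]
orientation: [3.093, -0.539, -0.001]
wrist_force: [-3.1, -4.9, 3.6]
gripper_width: 0.253
grip_force: 30.0
rise mm 39.558385414706436 z plate 112.38771177392425 z mark 118.0881806988258 q6 1.7584369924780068
```

```bash
python3 -m creep '[{"delta_pos":[0.0015,-0.0075,0],"yaw":0,"fingers":0},{"delta_pos":[0.0022,-0.0075,0],"yaw":0,"fingers":0},{"delta_pos":[0,0,0],"yaw":0,"fingers":0},{"delta_pos":[0,0,0],"yaw":0,"fingers":0}]'; python3 ptr.py | tail -2
```

```text
clock: 32.55
ee_pos: [522.2, 42.1, 144.7]
orientation: [3.093, -0.54, -0.0]
wrist_force: [-2.3, -4.6, 3.1]
gripper_width: 0.259
grip_force: 30.0
now (array([480.19685039, 246.2519685 ]), array([472, 242,  18,   9, 127])) (array([485.88, 256.16]), array([483, 253,   8,   6,  25]))
rise mm 44.64115710343356 z plate 117.47048346265137 z mark 117.95821097493058 q6 1.7857441831574852
```

```bash
python3 -m creep '[{"delta_pos":[0,0,0],"yaw":0,"fingers":0.7},{"delta_pos":[0,0,0],"yaw":0,"fingers":0.7},{"delta_pos":[0,0,0],"yaw":0,"fingers":0.7},{"delta_pos":[0,0,0],"yaw":0,"fingers":0.7},{"delta_pos":[0,0,0],"yaw":0,"fingers":0.7},{"delta_pos":[0,0,-0.02],"yaw":0,"fingers":0.7},{"delta_pos":[0,0,-0.04],"yaw":0,"fingers":0.7},{"delta_pos":[0,0,-0.045],"yaw":0,"fingers":0.7}]'
python3 -m creep '[{"delta_pos":[0,0,0],"yaw":0,"fingers":0.7},{"delta_pos":[0.0229,-0.0307,0],"yaw":0,"fingers":0.7},{"delta_pos":[0.0229,-0.0307,0],"yaw":0,"fingers":0.7},{"delta_pos":[0.0229,-0.0307,0],"yaw":0,"fingers":0.7},{"delta_pos":[0.0229,-0.0307,0],"yaw":0,"fingers":0.7},{"delta_pos":[0,0,0],"yaw":0,"fingers":0.7},{"delta_pos":[0,0,0],"yaw":0,"fingers":0.7}]' | head -2
python3 snap.py r1
python3 -m creep '[{"delta_pos":[-0.0147,-0.0372,0],"yaw":0,"fingers":0.7},{"delta_pos":[-0.0147,-0.0372,0],"yaw":0,"fingers":0.7},{"delta_pos":[-0.0147,-0.0372,0],"yaw":0,"fingers":0.7},{"delta_pos":[0,0,0],"yaw":0,"fingers":0.7},{"delta_pos":[0,0,0],"yaw":0,"fingers":0.7}]' | head -2
python3 snap.py r2
python3 - <<'E'
from ptr import *
for n in("r1","r2"):
    im=cv2.imread(f"pics/{n}.png");x0,y0,x1,y1=(150,120,560,340);h=cv2.cvtColor(im[y0:y1,x0:x1],cv2.COLOR_BGR2HSV).astype(int)
    for nm,m in(("r",((h[...,0]<8)|(h[...,0]>172))&(h[...,1]>150)&(h[...,2]>100)),("g",(abs(h[...,0]-62)<10)&(h[...,1]>140)&(h[...,2]>120))):
        for c in cv2.findContours(m.astype(np.uint8),0,1)[0]:
            if cv2.contourArea(c)>150:print(n,nm,cv2.contourArea(c),(cv2.approxPolyDP(cv2.convexHull(c),2,True)[:,0]+[x0,y0]).tolist())
E
```

```text
clock: 33.4
ee_pos: [521.2, 43.0, 249.5]
orientation: [-3.094, 0.541, 0.006]
wrist_force: [0.5, -0.6, 0.1]
gripper_width: 0.699
grip_force: 0.0
clock: 34.1
ee_pos: [649.8, 127.6, 247.9]
[649.82035448 127.58284199 247.91236751]
clock: 34.65
ee_pos: [645.6, 247.1, 250.0]
[645.5621886  247.07532729 250.03629672]
r1 r 1840.5 [[274, 262], [282, 293], [240, 301], [212, 300], [210, 294], [223, 272]]
r1 g 293.0 [[238, 231], [241, 240], [218, 253], [213, 236]]
r2 r 2200.5 [[441, 197], [446, 231], [374, 246], [368, 213]]
r2 g 290.5 [[412, 164], [413, 172], [386, 181], [385, 168]]
```

```bash
python3 - <<'E'
from ptr import *
import pickle
C={n:pickle.load(open(n+".pkl","rb"))[1] for n in("r1","r2")}
for u,v in(((274.5,262),(441,197)),((282.5,293.5),(446.5,231.5))):
    X,e=tri((C["r1"],u),(C["r2"],v));print("plate",X.round(1),np.round(e,2),(ex@(X[:2]-A0)).round(1),(ey@(X[:2]-A0)).round(1))
# white frame corners: +x -y and +x +y ; local lines of white pixels
for n,b in(("r1",(205,220,262,272)),("r2",(365,155,430,205))):
    x0,y0,x1,y1=b;im=cv2.imread(f"pics/{n}.png")[y0:y1,x0:x1];h=cv2.cvtColor(im,cv2.COLOR_BGR2HSV)
    wm=(h[...,1]<45)&(h[...,2]>190);print(n,[(y0+r,(np.where(wm[r])[0]+x0).tolist()) for r in range(y1-y0) if wm[r].any()])
print(python:=None)
E
python3 ptr.py | tail -1
```

```text
plate [647.1 158.4 117.4] [0.23 0.23] 44.7 173.5
plate [623.7 161.4 118.8] [0.06 0.06] 21.2 173.6
r1 [(227, [239, 240, 241, 242]), (228, [235, 239, 240, 241, 242]), (229, [231, 232, 233, 242]), (230, [224, 226, 228, 229]), (231, [222, 224]), (232, [217, 219, 220]), (233, [213, 214, 215]), (234, [212, 213]), (235, [212]), (256, [250]), (257, [250]), (258, [249, 250]), (259, [249, 250])]
r2 [(159, [411, 412]), (160, [409, 410, 411, 412, 413]), (161, [403, 412, 413]), (162, [397, 398, 399]), (163, [394, 395]), (164, [389, 390, 391]), (165, [385, 386, 387]), (166, [381, 382, 383, 384]), (167, [381, 382]), (168, [381, 382]), (169, [381, 382]), (171, [382]), (174, [382, 383]), (175, [382]), (177, [383]), (179, [383]), (180, [383]), (184, [384]), (185, [384, 385]), (188, [385]), (190, [385]), (191, [385]), (195, [386]), (198, [387, 388]), (199, [387, 388]), (200, [387, 388])]
None
rise mm 44.918167434425754 z plate 117.74749379364357 z mark 116.47246905653856 q6 2.120737806431511
```

Run:
```python
from ptr import *
import pickle
C={n:pickle.load(open(n+".pkl","rb"))[1] for n in("r1","r2")}
for u,v in(((242,227),(412.8,159.5)),((212,234),(381.2,166.5))):
    X,e=tri((C["r1"],u),(C["r2"],v));print("mark",X.round(1),np.round(e,2),(ex@(X[:2]-A0)).round(1),(ey@(X[:2]-A0)).round(1))
for z in(112,115,118,121,124):
    P=plane(C["r1"],(250,259.5),z)[:2]-A0;Q=plane(C["r2"],(387.5,200.5),z)[:2]-A0;print(z,"len",(ey@(Q-P)).round(1))
# crank seat check: pommel top disc / handle top from the r1, r2 views is optional
```

```text
mark [677.3 169.5 118.8] [0.01 0.01] 73.4 188.1
mark [679.8 190.1 119.3] [0.04 0.04] 73.5 208.9
112 len 17.4
115 len 18.5
118 len 19.6
121 len 20.6
124 len 21.7
```

The pointer is ~2.5 mm below the index: inside tolerance, but with a thin margin. I'll nudge it about 2 mm more by the handle.

```bash
python3 -m creep '[{"delta_pos":[-0.0077,0.0391,0],"yaw":0,"fingers":0.7},{"delta_pos":[-0.0077,0.0391,0],"yaw":0,"fingers":0.7},{"delta_pos":[-0.0077,0.0391,0],"yaw":0,"fingers":0.7},{"delta_pos":[-0.0077,0.0391,0],"yaw":0,"fingers":0.7},{"delta_pos":[-0.0077,0.0391,0],"yaw":0,"fingers":0.7},{"delta_pos":[-0.0077,0.0391,0],"yaw":0,"fingers":0.7},{"delta_pos":[0,0,0],"yaw":0,"fingers":0.7},{"delta_pos":[0,0,0],"yaw":0,"fingers":0.7}]'
```

```text
clock: 35.55
ee_pos: [523.1, 40.3, 250.3]
orientation: [-3.093, 0.547, -0.002]
wrist_force: [-0.1, 0.1, -1.0]
gripper_width: 0.699
grip_force: 0.0
```

```bash
python3 -m creep '[{"delta_pos":[-0.001,-0.002,0.025],"yaw":0,"fingers":0.7},{"delta_pos":[0,0,0.04],"yaw":0,"fingers":0.7},{"delta_pos":[0,0,0.03],"yaw":0,"fingers":0.7},{"delta_pos":[0,0,0.01],"yaw":0,"fingers":0.7},{"delta_pos":[0,0,0],"yaw":0,"fingers":0.3},{"delta_pos":[0,0,0],"yaw":0,"fingers":0.2},{"delta_pos":[0,0,0],"yaw":0,"fingers":0},{"delta_pos":[0,0,0],"yaw":0,"fingers":0}]' | head -3
python3 -m creep '[{"delta_pos":[0,0,0],"yaw":0,"fingers":0},{"delta_pos":[0,0,0],"yaw":0,"fingers":0},{"delta_pos":[0,0,0],"yaw":0,"fingers":0},{"delta_pos":[0,0,0],"yaw":0,"fingers":0}]'
python3 ptr.py | tail -1
```

```text
clock: 36.35
ee_pos: [524.2, 44.3, 146.2]
orientation: [-3.095, 0.541, -0.005]
clock: 36.75
ee_pos: [523.3, 42.9, 145.5]
orientation: [3.092, -0.54, 0.002]
wrist_force: [-1.8, -4.9, 4.1]
gripper_width: 0.256
grip_force: 29.9
rise mm 44.762202194372094 z plate 117.59152855358991 z mark 117.65511036540511 q6 1.7888701732623729
```

```bash
python3 -m creep '[{"delta_pos":[0.0008,-0.0025,0],"yaw":0,"fingers":0},{"delta_pos":[0.0009,-0.0025,0],"yaw":0,"fingers":0},{"delta_pos":[0,0,0],"yaw":0,"fingers":0},{"delta_pos":[0,0,0],"yaw":0,"fingers":0}]'
python3 ptr.py | tail -1
python3 -m creep '[{"delta_pos":[0,0,0],"yaw":0,"fingers":0.7},{"delta_pos":[0,0,0],"yaw":0,"fingers":0.7},{"delta_pos":[0,0,0],"yaw":0,"fingers":0.7},{"delta_pos":[0,0,0],"yaw":0,"fingers":0.7},{"delta_pos":[0,0,0],"yaw":0,"fingers":0.7},{"delta_pos":[0,0,-0.02],"yaw":0,"fingers":0.7},{"delta_pos":[0,0,-0.04],"yaw":0,"fingers":0.7},{"delta_pos":[0,0,-0.045],"yaw":0,"fingers":0.7}]'
python3 -m creep '[{"delta_pos":[0,0,0],"yaw":0,"fingers":0.7},{"delta_pos":[0.0229,-0.0307,0],"yaw":0,"fingers":0.7},{"delta_pos":[0.0229,-0.0307,0],"yaw":0,"fingers":0.7},{"delta_pos":[0.0229,-0.0307,0],"yaw":0,"fingers":0.7},{"delta_pos":[0.0229,-0.0307,0],"yaw":0,"fingers":0.7},{"delta_pos":[0,0,0],"yaw":0,"fingers":0.7},{"delta_pos":[0,0,0],"yaw":0,"fingers":0.7}]' | head -2
python3 snap.py q1
python3 - <<'E'
from ptr import *
import pickle
im=cv2.imread("pics/q1.png");c=pickle.load(open("q1.pkl","rb"))[1];x0,y0,x1,y1=(150,120,560,340);h=cv2.cvtColor(im[y0:y1,x0:x1],cv2.COLOR_BGR2HSV).astype(int)
m=((h[...,0]<8)|(h[...,0]>172))&(h[...,1]>150)&(h[...,2]>100)
k=max(cv2.findContours(m.astype(np.uint8),0,1)[0],key=cv2.contourArea);p=cv2.approxPolyDP(cv2.convexHull(k),2,True)[:,0]+[x0,y0];print(p.tolist())
# height at which the plate's corner ray has the known stand y
for z in range(112,128,2):print(z,(ey@(plane(c,p[p[:,0].argmax()]+.5,z)[:2]-A0)).round(1),end='; ')
h=cv2.cvtColor(im,cv2.COLOR_BGR2HSV).astype(int);bl=((h[...,2]<45)&(h[...,1]<120)).astype(np.uint8)[120:335,420:640]
n,l,st,ce=cv2.connectedComponentsWithStats(bl);print([ (s+[420,120,0,0,0]).tolist() for s in st[1:] if s[4]>300])
E
```

```text
clock: 37.2
ee_pos: [526.4, 46.6, 145.4]
orientation: [3.091, -0.54, 0.001]
wrist_force: [-2.2, -7.3, 3.7]
gripper_width: 0.255
grip_force: 29.9
rise mm 47.158022735162035 z plate 119.98734909437985 z mark 117.29353626352065 q6 1.7975913655493831
clock: 38.05
ee_pos: [525.4, 48.7, 249.4]
orientation: [-3.095, 0.541, 0.006]
wrist_force: [1.9, 0.3, 0.2]
gripper_width: 0.698
grip_force: 0.0
clock: 38.75
ee_pos: [653.9, 133.3, 247.9]
[653.88033006 133.28013074 247.87525234]
[[284, 266], [290, 297], [240, 307], [225, 296], [235, 275]]
112 176.1; 114 175.8; 116 175.5; 118 175.2; 120 174.9; 122 174.5; 124 174.2; 126 173.9; [[542, 177, 47, 29, 497], [523, 251, 75, 60, 2220]]
```

```bash
python3 -c "from station import *;print(hand_in())"
```

```text
the job is handed in; nothing more can be done
None
```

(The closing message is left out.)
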